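Hang a bin on the slotted bench rail

TASK

Hang the loose white bin on the slotted rail: tip the bin so that its hook goes into the groove, then swing it down, still held, until its back lies flat against the rail, and let go so that it hangs there level, on the free stretch beside the shallow tray. Work gently, feeling for the groove: never force the bin against the rail, and leave the other things on the bench where they stand.

Things in the scene. Friction and masses are not known exactly. Their poses are not given: they have to be found in the camera images.
- bin: Loose open white plastic bin with a hook on its back, 98 to 196 g, upright on the bench. Origin: centre of the underside; x to its back (hook side), y left, z up. Outside 76 (x) by 46 (y) by 60 (z) mm, walls 3 mm. The flat full-height side walls (y = -23, +23 mm) suit a grip from above; the front wall (x = -38 mm) is only 30 mm high.
- hook (a point): Root of the bin's hook, (38, 0, 56) mm in the bin's frame, same axes. The hook is a plate 40 mm wide (y), bent to an L. From here, in mm: web x 0 to 12, z 0 to 4; lip at its end x 8 to 12, z 0 to 31, pointing up. The bin's back face is x = 0. So an 8 mm gap, open upward, lies between back face and lip.
- lip (a point): Middle of the top edge of the hook's lip, (48, 0, 87) mm in the bin's frame, same axes. The lip is taller than the groove: it enters only with the bin tipped, front end up, by some 33 to 45 degrees. Hung, the lip stands behind the upper slat, overlapping it by 7 mm, the web rests on the lower slat's top edge, and the back lies on the slat's face.
- rack: Fixed stand carrying an aluminium slotted rail, open behind. Origin: on the bench below the middle of the rail's front face; x into the rail (away from the robot), y along it to the left, z up. Rail 320 mm long, rigid; posts behind it at y -145 and 145 mm. A shallow tray (30 mm deep) hangs on it at y 70 to 130 mm, its pens reaching 8 mm above the groove.
- slot (a point): Middle of the groove's mouth with the rail at its lowest, (0, 0, 130) mm in the rack's frame, same axes. Plate 3 mm thick: lower slat z 50 to 118, groove right through 24 mm high (118 to 142), y -130 to 130, upper slat 142 to 168. But the rail is clamped by hand on the posts: all these heights are really 0 to 40 mm greater, which no reading shows; feel for it.
- rest (a point): Lower slat's top edge at the face with the rail at its lowest, (0, 0, 118) mm in the rack's frame; really 0 to 40 mm higher. Hung, the bin's point hook rests on this edge, anywhere along the groove clear of its end and the tray. The hook has 5 mm of play about the upper slat, so the hung bin sags up to 5 degrees. More than 20 N of bin against rail counts as forcing.
- tip_box: Bystander: closed pipette-tip box, grey with a clear lid, 85 by 115 by 64 mm; origin at the centre of its underside, z up.
- reagent: Bystander: amber bottle, 60 mm across, 100 mm high; origin at the centre of its underside, z up.
- jar: Bystander: low glass jar with a black lid, 56 mm across, 60 mm high; origin at the centre of its underside, z up.
Mind the look-alikes: they are no part of the job. What is shaped like the bin but blue is not meant.

How it is judged:
By the outcome, as a careful person would: the job done as asked, in the order asked, and still so for the second after the job is handed in, with the robot touching nothing.
It also fails if it takes over 61 s, if anything falls off the work surface, if the arm or the gripper's body presses on something with over 40 N, if the wrist force passes 120 N, or if a joint passes its speed limit or range.

ROBOT

A 6-joint arm with a two-finger parallel gripper is mounted at the origin on the work surface. World frame = base frame: x ahead of the robot, y to its left, z up, the work surface at z = 0. Lengths are in m, angles in rad, forces in N, time in s.
With the tool pointing down it reaches from about 0.35 to 0.875 m from the base axis. Payload 4.2 kg.
Tool frame: the origin (TCP) lies midway between the tips of the shut fingers; the grasp point (between the pads) lies 19 mm behind it (env.grip_depth is the distance from the TCP to the grasp point, in m); z points along the fingers, y is the direction in which the jaws open and shut (so a half turn about z gives the same grasp; the last joint's range is limited). The gripper opens to 87 mm and grips with 3 to 60 N. Pads are 19 mm wide; open, the fingers measure 117 mm over their backs; the gripper's body (75 mm by 190 mm) begins 51 mm behind the grasp point.
Start: joints at [1.364, 0.385, 0.008, 0, -1.194, -0.259], TCP at [0.281, 0.558, 0.223] pointing down, gripper open.
Joint ranges: [-3.14, 3.14], [-1.21, 2.06], [-1.07, 1.41], [-3.16, 2.05], [-2.99, -0.16], [-3.1, 3.1]. Speed limits (rad/s): [2.79, 2.79, 3.14, 3.14, 3.14, 3.14].

INTERFACE

Orientations are given as a 3x3 rotation matrix whose columns are the frame's x, y, z axes.
In Python, from rig import env gives the robot as it stands.
- The arm moves only by the tool servo_tool, never from a script. Its arguments are lists of equal length, an entry for each row: "rotation": the turn, a rotation vector about the tool's x, y, z in rad, a list of three; "dp": the shift along the tool's x, y, z in mm, a list of three; "gripper": the finger opening in mm, from 0 to 87. In form: {"rotation": [[wx, wy, wz], ...], "dp": [[dx, dy, dz], ...], "gripper": [gripper, ...]}. A call has exactly 10 rows; each row shifts and turns the pose as measured when the row begins, along the tool's axes as they then stand; what a row does not reach is not made up. A row lasts 1/12 s, in which the tool goes at most 41.7 mm and 7.16 degrees, less where a joint would pass 70% of its speed; a pose out of reach is approached as far as the arm can. A call is refused whole if a number of a shift passes 41.7 or a number of a turn 0.125, either way. A call with a gripper value outside its range is refused whole. The fingers move at their own pace and stop on an object; "force" is the grip in N (left out, the last holds). Time passes only in rows, so rows that do not move let the fingers close, or fill a call up. It gives the time, the measured TCP pose, the force and the opening at its end, in the units of the state.
- env.observe(): the state, without advancing time (a new reading comes with each control period).
- env.read_camera(name): name is "scene" or "top" or "wrist"; returns the picture (384x512x3 uint8, red, green, blue); there is no depth.
- env.camera_params(name): a dict with "fx", "fy", "cx", "cy" (pixels), "dist_coeffs" ([k1, k2, p1, p2, k3] as OpenCV has them; the pictures are not rectified), "xyz" and "rotation" of the camera in the world. Camera axes: x right, y up, looking along -z (the intrinsics and any distortion apply to the point x, -y, -z); pixel columns grow to the right and rows downward; lengths in m; the calibration is good to about 2 mm. A picture is of the moment at which its call begins: read the wrist's pose just before it. camera_params takes no time and is no camera call; for the wrist camera it gives the pose at the moment of the call.
- env.hand_in(): hands the job in, once; it reports no verdict.
The state is a dict: "clock": time; "joint_positions": joint angles; "dq": joint speeds; "joint_efforts": joint torques, N m; "ee_pos": TCP position; "orientation": TCP orientation; "contact_force": force on the tool from outside, world axes, zero at the start; "wrist_torque": the same for the moment, N m; "grip_width": opening from 0.0 (shut) to 1.0 (fully open).
Only numpy, scipy, OpenCV 4.12 (cv2) and the standard library are available. Lean on these libraries where they do the work, as an engineer would, in place of code of your own. Each camera call takes 0.05 s, during which the arm holds its last target.

## Working session

There is one attempt and no reset: what is moved stays moved. The work goes in short steps, Python scripts to look and compute and a tool call to move; the robot and the scene stay as the last step left them, time stands still between calls to the robot, and variables do not carry over. Pictures are saved under pics/ and viewed, and the job is handed in when it is done.

Besides the shell and the picture viewer there is one more tool, called after "Request:" as name(argument=value, ...) on one line, values as JSON. servo_tool: Moves the arm, as the interface text tells. Its arguments: {"type":"object","properties":{"rotation":{"type":"array"},"dp":{"type":"array"},"gripper":{"type":"array"},"force":{"type":"number"}},"required":["rotation","dp","gripper"]}

```bash
ls; mkdir -p pics; python3 - <<'E'
from rig import env
import cv2
print(env.observe(), env.grip_depth)
for n in ["scene","top","wrist"]:
    p=env.camera_params(n); print(n,p)
    im=env.read_camera(n); cv2.imwrite(f"pics/{n}0.png",im[:,:,::-1])
E
```

```text
pics
{'clock': 0.0, 'joint_positions': array([ 1.36359169e+00,  3.85601291e-01,  6.67207663e-03, -5.41070246e-04,
       -1.19402941e+00, -2.58620375e-01]), 'dq': array([-1.45241817e-04,  4.74425115e-04, -1.23038340e-04, -7.54402287e-04,
       -7.87624895e-04,  4.06696097e-05]), 'joint_efforts': array([-4.54684932e-04, -3.90662313e+01,  1.87399864e+01,  4.21949565e+00,
        1.09090933e-02, -2.03216446e-04]), 'ee_pos': array([0.28041723, 0.55789617, 0.22144447]), 'orientation': array([[ 8.93361662e-01, -4.49337360e-01, -9.37186080e-04],
       [-4.49338333e-01, -8.93359397e-01, -2.01249338e-03],
       [ 6.70444695e-05,  2.21899806e-03, -9.99997536e-01]]), 'contact_force': array([ 0.32174024, -0.79220935,  0.51392384]), 'wrist_torque': array([-0.0160923 ,  0.06879499,  0.01917079]), 'grip_width': 0.9981365806377537} 0.0187
scene {'fx': 353.27048843822695, 'fy': 353.27048843822695, 'cx': 259.08470180779454, 'cy': 192.69254013077236, 'dist_coeffs': array([0.00847885, 0.        , 0.        , 0.        , 0.        ]), 'xyz': array([ 0.88094091, -0.44848369,  0.70550934]), 'rotation': 
[... 264 characters left out ...]
ffs': array([-0.02626058,  0.        ,  0.        ,  0.        ,  0.        ]), 'xyz': array([ 0.35341817, -0.04918592,  1.32668837]), 'rotation': array([[ 0.0101579 ,  0.99269379, -0.12023248],
       [-0.99992763,  0.00930888, -0.007621  ],
       [-0.00644609,  0.1203012 ,  0.99271651]])}
wrist {'fx': 340.5986213824397, 'fy': 340.5986213824397, 'cx': 248.59491980679363, 'cy': 193.19684263691948, 'dist_coeffs': array([-0.03755181,  0.        ,  0.        ,  0.        ,  0.        ]), 'xyz': array([0.34996482, 0.52259094, 0.38374947]), 'rotation': array([[-0.45008234,  0.85635353,  0.25314922],
       [-0.89298313, -0.43245743, -0.12474655],
       [ 0.00264911, -0.2822042 ,  0.9593507 ]])}
```

View pics/scene0.png

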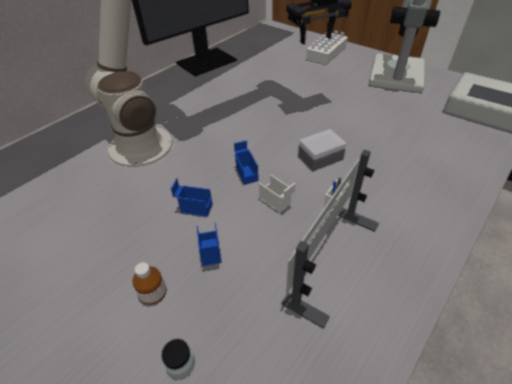

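View pics/top0.png

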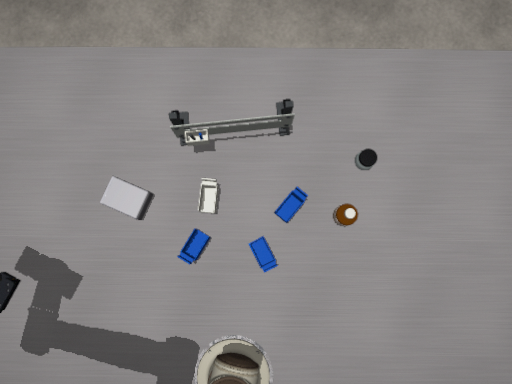

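View pics/wrist0.png

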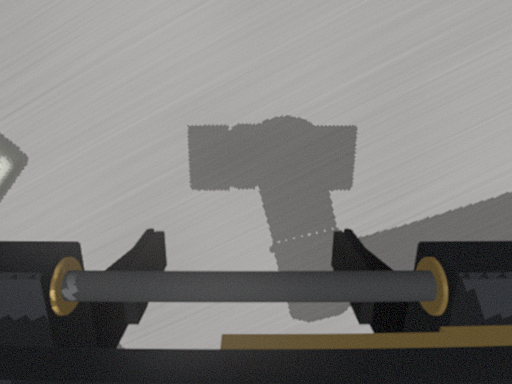

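The top view shows the white bin at about (208,196) with its hook towards the rail, which runs from (172,124) to (293,118). The tray is at (197,137) and the tip box at (127,197). The free stretch is to the right of the tray. I'll zoom in next.

```bash
cat > h.py <<'E'
import numpy as np, cv2
from rig import env
def K(p): return np.array([[p['fx'],0,p['cx']],[0,p['fy'],p['cy']],[0,0,1.]])
def ray(p,uv):
    q=cv2.undistortPoints(np.array(uv,float).reshape(-1,1,2),K(p),np.array(p['dist_coeffs']))[:,0]
    d=np.c_[q[:,0],-q[:,1],-np.ones(len(q))]@p['rotation'].T
    return p['xyz'],d
def onz(p,uv,z):
    o,d=ray(p,uv); z=np.broadcast_to(z,len(d)); return o+d*((z-o[2])/d[:,2])[:,None]
def proj(p,X):
    c=(np.atleast_2d(X)-p['xyz'])@p['rotation']; c=c*[1,-1,-1]
    return cv2.projectPoints(c.reshape(-1,1,3),np.zeros(3),np.zeros(3),K(p),np.array(p['dist_coeffs']))[0][:,0]
E
python3 - <<'E'
import cv2
a=cv2.imread('pics/top0.png')
cv2.imwrite('pics/t1.png',cv2.resize(a[85:225,160:310],None,fx=4,fy=4,interpolation=cv2.INTER_CUBIC))
a=cv2.imread('pics/scene0.png')
cv2.imwrite('pics/s1.png',cv2.resize(a[130:330,240:400],None,fx=3,fy=3,interpolation=cv2.INTER_CUBIC)[:600])
E
```

```text
(no output)
```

View pics/t1.png

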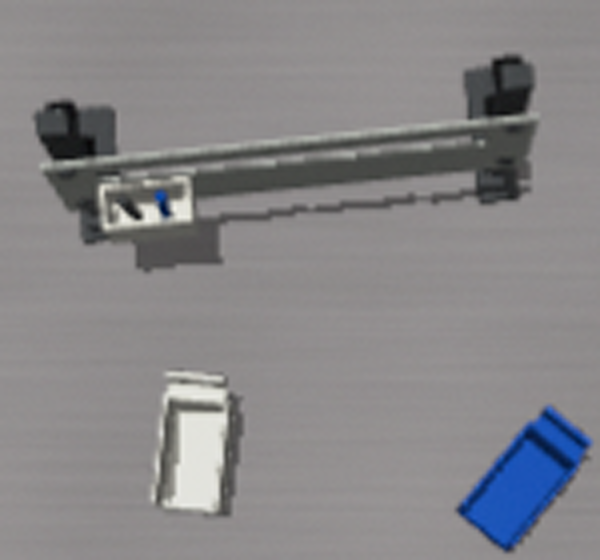

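View pics/s1.png

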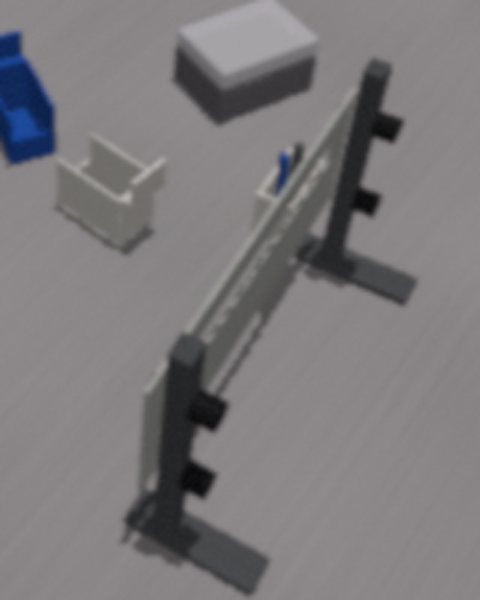

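```bash
python3 - <<'E'
from h import *
T=env.camera_params('top');S=env.camera_params('scene')
def tri(a,b):
    o1,d1=ray(T,[a]);o2,d2=ray(S,[b]);d1=d1[0]/np.linalg.norm(d1);d2=d2[0]/np.linalg.norm(d2)
    s=np.linalg.lstsq(np.c_[d1,-d2],o2-o1,rcond=None)[0]
    return (o1+d1*s[0]+o2+d2*s[1])/2,np.linalg.norm(o1+d1*s[0]-o2-d2*s[1])
t=lambda x,y:(160+(x+.5)/4-.5,85+(y+.5)/4-.5); s=lambda x,y:(240+(x+.5)/3-.5,130+(y+.5)/3-.5)
print('right top end',tri(t(538,121),s(146,388)))
for h in (.168,.188,.208): 
    P=onz(T,[t(42,167),t(538,121)],h);print(h,P,np.linalg.norm(P[0]-P[1]))
# posts tops?
print('right post', tri(t(512,62),s(187,345)))
# bin: hook top ends, z=.087
a,b=onz(T,[t(166,376),t(224,382)],.087);print('lip',a,b,np.linalg.norm(a-b),(a+b)/2)
c,d=onz(T,[t(157,507),t(226,514)],.030);print('front',c,d,np.linalg.norm(c-d),(c+d)/2)
e,f=onz(T,[t(163,388),t(229,394)],.060);print('back',e,f,np.linalg.norm(f-e),(e+f)/2)
hs=onz(T,[t(42,167),t(538,121)],.19)
E
```

```text
right top end (array([ 0.69003937, -0.15382005,  0.17772812]), np.float64(0.004160223034130375))
0.168 [[ 0.65842099  0.16191508  0.168     ]
 [ 0.69133182 -0.15614423  0.168     ]] 0.319757483068438
0.188 [[ 0.65315637  0.15827129  0.188     ]
 [ 0.68549913 -0.15429804  0.188     ]] 0.3142381822767408
0.208 [[ 0.64789174  0.15462749  0.208     ]
 [ 0.67966644 -0.15245184  0.208     ]] 0.3087188814850435
right post (array([ 0.71044362, -0.13740668,  0.2216881 ]), np.float64(0.006347283361528706))
lip [0.53553062 0.08811927 0.087     ] [0.53179119 0.04879816 0.087     ] 0.03949851990182872 [0.5336609  0.06845872 0.087     ]
front [0.45103316 0.09867655 0.03      ] [0.44659734 0.05016516 0.03      ] 0.04871377638257512 [0.44881525 0.07442086 0.03      ]
back [0.53110839 0.09299461 0.06      ] [0.52734751 0.04732466 0.06      ] 0.04582454124544405 [0.52922795 0.07015963 0.06      ]
```

```bash
cat > plan.py <<'E'
from h import *
from scipy.spatial.transform import Rotation as Ro
def Rtool(yaw,tilt):
    # tool x fwd along yaw, z down, then tilt about tool y (body leans back to robot)
    x=np.array([np.cos(yaw),np.sin(yaw),0]);z=np.array([0,0,-1.]);y=np.cross(z,x)
    return np.c_[x,y,z]@Ro.from_rotvec([0,tilt,0]).as_matrix()
def rows(R1,p1,n,R0=None,p0=None,dec=1):
    if R0 is None:
        o=env.observe();R0=o['orientation'];p0=o['ee_pos']
    R=R0.copy();p=np.array(p0);W=[];D=[]
    for i in range(n):
        k=n-i
        w=Ro.from_matrix(R.T@R1).as_rotvec()/k; d=R.T@(p1-p)/k*1000
        w=np.round(w,3);d=np.round(d,dec);W.append((w+0.).tolist());D.append((d+0.).tolist())
        p=p+R@d/1000;R=R@Ro.from_rotvec(w).as_matrix()
    for i in range(0,n,10): print('rotation',W[i:i+10]);print('dp',D[i:i+10])
    return W,D
def st():
    o=env.observe();R=o['orientation'];print('t',round(o['clock'],2),'p',o['ee_pos'].round(4),'grip',round(o['grip_width']*87,1),'F',o['contact_force'].round(1),'M',o['wrist_torque'].round(2))
    print(' yaw',round(np.arctan2(-R[0,1],R[1,1])+np.pi if R[1,1]<0 else 0,3),'z',R[:,2].round(3),'y',R[:,1].round(3),'q',o['joint_positions'].round(2))
    return o
E
python3 - <<'E'
from plan import *
st(); rows(Rtool(-.085,.70),np.array([.44,.03,.2]),20,dec=0)
E
```

```text
t 0.15 p [0.2805 0.558  0.2217] grip 86.6 F [-0.8  0.2 -0.4] M [-0.01  0.01  0.02]
 yaw 5.817 z [-0.001 -0.002 -1.   ] y [-0.449 -0.893  0.002] q [ 1.36  0.39  0.01 -0.   -1.19 -0.26]
rotation [[0.007, 0.035, -0.018], [0.007, 0.035, -0.018], [0.007, 0.035, -0.018], [0.007, 0.034, -0.018], [0.007, 0.035, -0.018], [0.007, 0.034, -0.018], [0.007, 0.035, -0.018], [0.007, 0.034, -0.018], [0.007, 0.035, -0.018], [0.007, 0.034, -0.018]]
dp [[19.0, 20.0, 1.0], [19.0, 20.0, 2.0], [18.0, 21.0, 2.0], [18.0, 21.0, 3.0], [17.0, 21.0, 3.0], [17.0, 22.0, 3.0], [16.0, 22.0, 4.0], [16.0, 22.0, 4.0], [15.0, 23.0, 5.0], [14.0, 23.0, 5.0]]
rotation [[0.007, 0.035, -0.019], [0.007, 0.034, -0.018], [0.007, 0.034, -0.019], [0.006, 0.035, -0.018], [0.006, 0.034, -0.019], [0.007, 0.035, -0.018], [0.006, 0.034, -0.019], [0.007, 0.035, -0.018], [0.006, 0.034, -0.019], [0.007, 0.035, -0.018]]
dp [[14.0, 23.0, 5.0], [13.0, 24.0, 6.0], [13.0, 24.0, 6.0], [12.0, 24.0, 6.0], [11.0, 24.0, 6.0], [11.0, 25.0, 7.0], [10.0, 25.0, 7.0], [9.0, 25.0, 7.0], [8.0, 25.0, 7.0], [8.0, 25.0, 7.0]]
```

```bash
cat > geo.py <<'E'
import numpy as np
from scipy.spatial.transform import Rotation as Ro
# 2D: bin boxes relative hook root (x,z) mm; slats relative to rest point
B=[(-3,0,-56,4),(0,12,0,4),(8,12,0,31)]
S=[(0,3,-68,0),(0,3,24,50)]
def bd(b,n=.5):
    x0,x1,z0,z1=b;xs=np.arange(x0,x1+.01,n);zs=np.arange(z0,z1+.01,n)
    return np.vstack([np.c_[xs,xs*0+z0],np.c_[xs,xs*0+z1],np.c_[zs*0+x0,zs],np.c_[zs*0+x1,zs]])
BP=np.vstack([bd(b) for b in B]);SP=np.vstack([bd(s) for s in S])
def sdf(P,b):
    c=np.array([(b[0]+b[1])/2,(b[2]+b[3])/2]);h=np.array([(b[1]-b[0])/2,(b[3]-b[2])/2])
    q=abs(P-c)-h
    return np.linalg.norm(np.maximum(q,0),axis=1)+np.minimum(q.max(1),0)
def clear(x,z,phi):
    c,s=np.cos(phi),np.sin(phi) # x' = c x + s z ; z' = -s x + c z
    M=np.array([[c,s],[-s,c]])
    P=BP@M.T+[x,z]; Q=(SP-[x,z])@M
    return min(min(sdf(P,b).min() for b in S),min(sdf(Q,b).min() for b in B))
if __name__=='__main__':
    for d in (0,5,10,15,20,25,30,33,36,40,45):
        g=[(clear(x,z,np.radians(d)),x,z) for x in np.arange(-45,1,1.) for z in np.arange(-12,36,1.)]
        # only the ones where lip tip is behind plate
        f=np.radians(d);
        lip=lambda x,z:(x+np.cos(f)*10+np.sin(f)*31, z-np.sin(f)*10+np.cos(f)*31)
        g2=[(round(c,1),x,z,np.round(lip(x,z),1)) for c,x,z in g if lip(x,z)[0]>4]
        g2.sort(key=lambda t:-t[0]); print(d,g2[0],[ (a,b,cc) for a,b,cc,_ in g2[1:4]])
E
python3 geo.py
```

```text
0 (np.float64(2.0), np.float64(-3.0), np.float64(2.0), array([ 7., 33.])) [(np.float64(2.0), np.float64(-3.0), np.float64(3.0)), (np.float64(2.0), np.float64(-3.0), np.float64(4.0)), (np.float64(2.0), np.float64(-3.0), np.float64(5.0))]
5 (np.float64(3.5), np.float64(-3.0), np.float64(6.0), array([ 9.7, 36. ])) [(np.float64(3.5), np.float64(-3.0), np.float64(7.0)), (np.float64(3.4), np.float64(-3.0), np.float64(5.0)), (np.float64(3.4), np.float64(-3.0), np.float64(8.0))]
10 (np.float64(4.6), np.float64(-2.0), np.float64(15.0), array([13.2, 43.8])) [(np.float64(4.5), np.float64(-3.0), np.float64(9.0)), (np.float64(4.5), np.float64(-3.0), np.float64(10.0)), (np.float64(4.4), np.float64(-2.0), np.float64(14.0))]
15 (np.float64(5.6), np.float64(-3.0), np.float64(11.0), array([14.7, 38.4])) [(np.float64(5.6), np.float64(-2.0), np.float64(14.0)), (np.float64(5.5), np.float64(-3.0), np.float64(10.0)), (np.float64(5.4), np.float64(-4.0), np.float64(8.0))]
20 (np.float64(6.6), np.float64(-3.0), np.float64(11.0), array([17. , 36.7])) [(np.float64(6.5), np.float64(-3.0), np.float64(12.0)), (np.
[... 866 characters left out ...]
t64(-1.0), np.float64(12.0), array([25.3, 31.2])) [(np.float64(7.0), np.float64(-5.0), np.float64(14.0)), (np.float64(7.0), np.float64(0.0), np.float64(12.0)), (np.float64(6.8), np.float64(-2.0), np.float64(12.0))]
40 (np.float64(7.0), np.float64(0.0), np.float64(12.0), array([27.6, 29.3])) [(np.float64(6.8), np.float64(-6.0), np.float64(15.0)), (np.float64(6.6), np.float64(-1.0), np.float64(12.0)), (np.float64(6.5), np.float64(0.0), np.float64(11.0))]
45 (np.float64(6.6), np.float64(-7.0), np.float64(16.0), array([22. , 30.8])) [(np.float64(6.5), np.float64(-8.0), np.float64(15.0)), (np.float64(6.5), np.float64(-7.0), np.float64(15.0)), (np.float64(6.5), np.float64(-6.0), np.float64(15.0))]
```

Request:
servo_tool(rotation=[[0.007,0.035,-0.018],[0.007,0.035,-0.018],[0.007,0.035,-0.018],[0.007,0.035,-0.018],[0.007,0.035,-0.018],[0.007,0.035,-0.018],[0.007,0.035,-0.018],[0.007,0.035,-0.018],[0.007,0.035,-0.018],[0.007,0.035,-0.018]], dp=[[19,20,1],[19,20,2],[18,21,2],[18,21,3],[17,21,3],[17,22,3],[16,22,4],[16,22,4],[15,23,5],[14,23,5]], gripper=[87,87,87,87,87,87,87,87,87,87])

```text
clock: 0.98
ee_pos: [0.3638, 0.2872, 0.2075]
orientation: [[0.898, -0.26, 0.356], [-0.254, -0.965, -0.065], [0.36, -0.032, -0.932]]
contact_force: [0.9, 1.0, 0.0]
grip_width: 0.995
```

Request:
servo_tool(rotation=[[0.007,0.035,-0.018],[0.007,0.035,-0.018],[0.007,0.035,-0.018],[0.007,0.035,-0.018],[0.007,0.035,-0.018],[0.007,0.035,-0.018],[0.007,0.035,-0.018],[0.007,0.035,-0.018],[0.007,0.035,-0.018],[0.007,0.035,-0.018]], dp=[[14,23,5],[13,24,6],[13,24,6],[12,24,6],[11,24,6],[11,25,7],[10,25,7],[9,25,7],[8,25,7],[8,25,7]], gripper=[87,87,87,87,87,87,87,87,87,87])

```text
clock: 1.82
ee_pos: [0.4712, 0.0284, 0.2562]
orientation: [[0.774, -0.059, 0.631], [-0.039, -0.998, -0.045], [0.632, 0.01, -0.775]]
contact_force: [0.5, 1.4, 0.1]
grip_width: 1.002
```

```bash
python3 - <<'E'
from plan import *
st();p=env.camera_params('wrist');np.savez('w1.npz',**p);im=env.read_camera('wrist');cv2.imwrite('pics/w1.png',im[:,:,::-1])
E
```

```text
t 1.82 p [0.4712 0.0284 0.2562] grip 87.1 F [0.5 1.4 0.1] M [0.16 1.13 0.04]
 yaw 6.224 z [ 0.631 -0.045 -0.775] y [-0.059 -0.998  0.01 ] q [ 0.28 -0.2  -1.07  1.35 -0.22 -0.03]
```

View pics/w1.png

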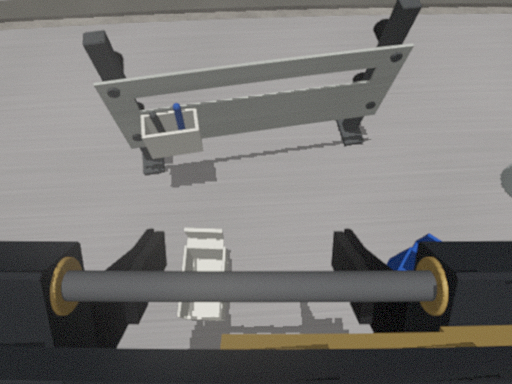

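The wrist view shows the rail clearly: its top edge runs from about (99,87) to (412,45), the tray is at (172,130) and the bin at (204,275). The tilt pushed joint 3 to its limit, so I'll use less tilt. I'll zoom in to get the corners.

```bash
python3 - <<'E'
import cv2
a=cv2.imread('pics/w1.png')
cv2.imwrite('pics/w1a.png',cv2.resize(a[70:200,90:260],None,fx=4.5,fy=4.5,interpolation=cv2.INTER_CUBIC))
cv2.imwrite('pics/w1b.png',cv2.resize(a[30:150,260:430],None,fx=4.5,fy=4.5,interpolation=cv2.INTER_CUBIC))
cv2.imwrite('pics/w1c.png',cv2.resize(a[220:330,160:260],None,fx=5,fy=5,interpolation=cv2.INTER_CUBIC))
E
```

```text
(no output)
```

View pics/w1a.png

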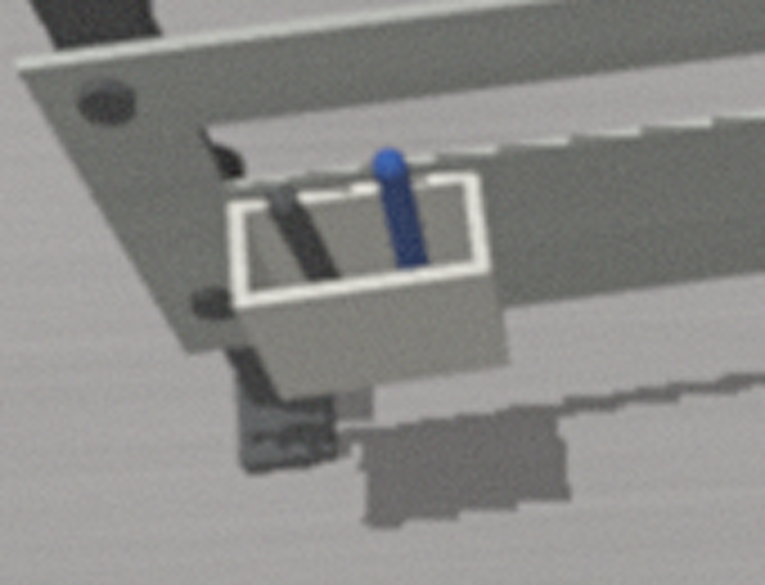

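View pics/w1b.png

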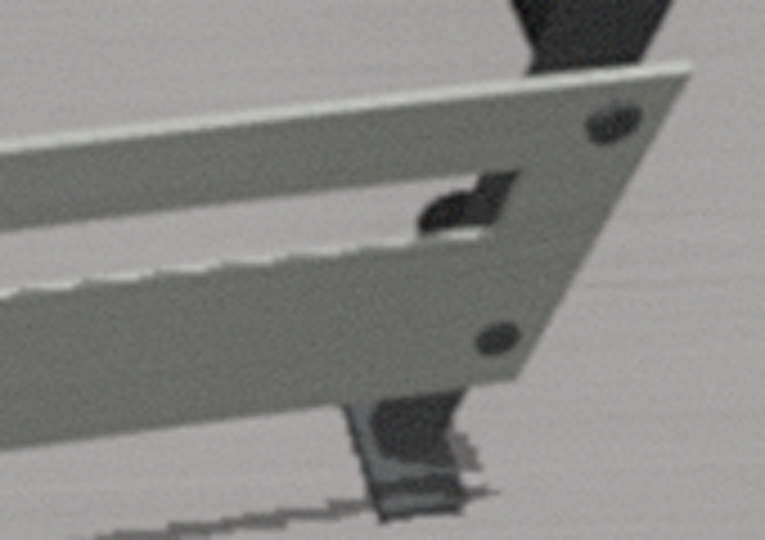

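View pics/w1c.png

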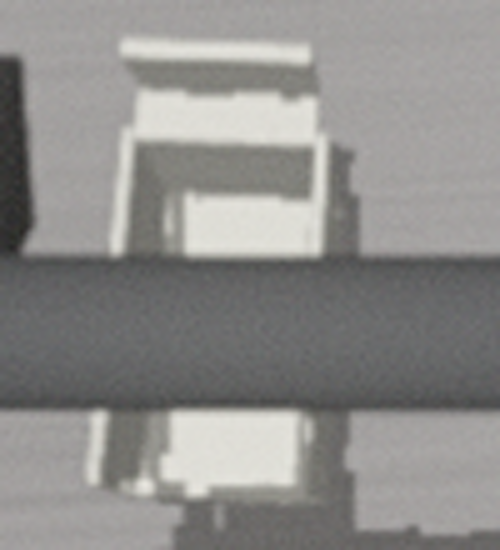

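```bash
cat > pnp.py <<'E'
from plan import *
def rack(p,img,obj):
    """img px, obj (0,y,z) in rail frame at lowest; returns world R,t"""
    # p camera -> opencv cam
    obj=np.array(obj,float);img=np.array(img,float)
    ok,rv,tv=cv2.solvePnP(obj,img,K(p),np.array(p['dist_coeffs']),flags=cv2.SOLVEPNP_ITERATIVE)
    F=np.diag([1,-1,-1.])
    Rw=p['rotation']@F@cv2.Rodrigues(rv)[0];tw=p['rotation']@F@tv[:,0]+p['xyz']
    e=cv2.projectPoints(obj,rv,tv,K(p),np.array(p['dist_coeffs']))[0][:,0]-img
    return Rw,tw,e
E
python3 - <<'E'
from pnp import *
p=dict(np.load('w1.npz'))
a=lambda x,y:(90+(x+.5)/4.5-.5,70+(y+.5)/4.5-.5);b=lambda x,y:(260+(x+.5)/4.5-.5,30+(y+.5)/4.5-.5)
img=[a(22,73),a(190,352),b(688,74),b(517,380),a(208,124),b(520,171),b(488,240)]
obj=[(0,.16,.168),(0,.16,.05),(0,-.16,.168),(0,-.16,.05),(0,.13,.142),(0,-.13,.142),(0,-.13,.118)]
R,t,e=rack(p,img,obj);print(R.round(3),t.round(4),e.round(1).tolist())
# constrained fit: x,y,yaw,h
from scipy.optimize import least_squares
obj=np.array(obj);img=np.array(img)
T=env.camera_params('top')
tt=lambda x,y:(160+(x+.5)/4-.5,85+(y+.5)/4-.5)
ot=np.array([(0,.16,.168),(0,-.16,.168)]);it=np.array([tt(42,168),tt(538,122)])
def W(v,o): 
    c,s=np.cos(v[2]),np.sin(v[2]);return o@np.array([[c,-s,0],[s,c,0],[0,0,1]]).T+[v[0],v[1],v[3]]
def f(v,w=1): return np.r_[(proj(p,W(v,obj))-img).ravel(),w*(proj(T,W(v,ot))-it).ravel()]
for w in (0,1):
    r=least_squares(lambda v:f(v,w),[.67,0,.1,.01]);print(w,r.x.round(4),r.fun.round(1))
c=lambda x,y:(160+(x+.5)/5-.5,220+(y+.5)/5-.5)
L=onz(p,[c(120,42),c(311,48)],.087);print('lip',L,np.linalg.norm(L[0]-L[1]),L.mean(0))
Bk=onz(p,[c(120,130),c(327,136)],.06);print('back',Bk,np.linalg.norm(Bk[0]-Bk[1]),Bk.mean(0))
E
```

```text
[[ 0.995 -0.104 -0.001]
 [ 0.104  0.995  0.005]
 [ 0.    -0.005  1.   ]] [0.6751 0.003  0.0044] [[0.6, -0.7], [0.7, -0.2], [-0.4, 0.1], [-0.9, 0.3], [-1.4, 1.0], [0.7, -0.1], [0.7, -0.5]]
0 [0.6748 0.0033 0.1089 0.0046] [ 0.7 -0.8  0.4 -0.  -0.3  0.1 -1.3  0.3 -1.2  1.   0.8 -0.1  0.7 -0.5
 -0.  -0.   0.  -0. ]
1 [0.6746 0.0033 0.1085 0.0047] [ 0.7 -0.7  0.4  0.  -0.2  0.2 -1.2  0.4 -1.3  1.   0.9 -0.   0.8 -0.4
 -0.5 -0.3  0.  -1. ]
lip [[0.53742688 0.09005267 0.087     ]
 [0.53388759 0.05006373 0.087     ]] 0.04014526062337364 [0.53565723 0.0700582  0.087     ]
back [[0.52556555 0.09437882 0.06      ]
 [0.52164899 0.04857029 0.06      ]] 0.045975655042362416 [0.52360727 0.07147455 0.06      ]
```

```bash
python3 - <<'E'
from plan import *
rows(Rtool(-.087,.35),np.array([.485,.0736,.13]),10,dec=0)
E
```

```text
rotation [[0.001, -0.034, 0.001], [0.001, -0.034, 0.001], [0.001, -0.033, 0.001], [0.0, -0.034, 0.001], [0.001, -0.033, 0.001], [0.0, -0.034, 0.001], [0.001, -0.033, 0.001], [0.0, -0.034, 0.002], [0.001, -0.033, 0.001], [0.0, -0.034, 0.002]]
dp [[-7.0, -6.0, 10.0], [-7.0, -6.0, 11.0], [-7.0, -6.0, 11.0], [-6.0, -6.0, 11.0], [-6.0, -6.0, 11.0], [-6.0, -5.0, 11.0], [-5.0, -6.0, 12.0], [-5.0, -5.0, 12.0], [-4.0, -6.0, 12.0], [-4.0, -5.0, 11.0]]
```

Request:
servo_tool(rotation=[[0.001,-0.05,0.001],[0.001,-0.05,0.001],[0.001,-0.05,0.001],[0,-0.05,0.001],[0,-0.05,0.001],[0,-0.04,0.001],[0,-0.03,0.001],[0,-0.02,0.001],[0,0,0.001],[0,0,0.001]], dp=[[-7,-6,10],[-7,-6,11],[-7,-6,11],[-6,-6,11],[-6,-6,11],[-6,-5,11],[-5,-6,12],[-5,-5,12],[-4,-6,12],[-4,-5,11]], gripper=[87,87,87,87,87,87,87,87,87,87])

```text
clock: 2.7
ee_pos: [0.4758, 0.0667, 0.1267]
orientation: [[0.939, -0.118, 0.323], [-0.111, -0.993, -0.039], [0.325, 0.001, -0.946]]
contact_force: [-0.1, -0.6, 0.6]
grip_width: 0.999
```

```bash
python3 - <<'E'
from plan import *
st()
rows(Rtool(-.087,.35),np.array([.485,.0736,.0244]),10,dec=0)
E
```

```text
t 2.7 p [0.4758 0.0667 0.1267] grip 86.9 F [-0.1 -0.6  0.6] M [0.04 0.62 0.  ]
 yaw 6.165 z [ 0.323 -0.039 -0.946] y [-0.118 -0.993  0.001] q [ 0.56  0.1  -0.9   0.6  -0.37  0.36]
rotation [[0.001, 0.002, -0.003], [0.001, 0.002, -0.003], [0.001, 0.002, -0.003], [0.001, 0.002, -0.003], [0.001, 0.002, -0.003], [0.001, 0.002, -0.003], [0.001, 0.002, -0.003], [0.001, 0.002, -0.003], [0.002, 0.001, -0.003], [0.001, 0.002, -0.002]]
dp [[-3.0, -1.0, 10.0], [-3.0, -1.0, 10.0], [-2.0, -1.0, 10.0], [-3.0, -1.0, 10.0], [-2.0, -1.0, 10.0], [-3.0, -1.0, 10.0], [-3.0, 0.0, 10.0], [-2.0, -1.0, 10.0], [-3.0, 0.0, 10.0], [-2.0, -1.0, 9.0]]
```

Request:
servo_tool(rotation=[[0.001,0.002,-0.003],[0.001,0.002,-0.003],[0.001,0.002,-0.003],[0.001,0.002,-0.003],[0.001,0.002,-0.003],[0.001,0.002,-0.003],[0.001,0.002,-0.003],[0.001,0.002,-0.003],[0.001,0.002,-0.003],[0,0,0]], dp=[[-2,-1,8],[-2,-1,8],[-2,-1,8],[-2,-1,8],[-2,-1,8],[-2,-1,8],[-2,0,8],[-2,-1,7],[-2,0,5],[0,0,0]], gripper=[87,87,87,87,87,87,87,87,87,87])

```text
clock: 3.53
ee_pos: [0.4803, 0.0833, 0.07]
orientation: [[0.948, -0.089, 0.306], [-0.078, -0.996, -0.049], [0.309, 0.022, -0.951]]
contact_force: [-0.7, -0.1, -0.2]
grip_width: 0.999
```

```bash
python3 - <<'E'
from plan import *
st()
np.savez('w2.npz',**env.camera_params('wrist'));cv2.imwrite('pics/w2.png',env.read_camera('wrist')[:,:,::-1])
rows(Rtool(-.087,.35),np.array([.485,.0736,.0244]),5,dec=1)
E
```

```text
t 3.53 p [0.4803 0.0833 0.07  ] grip 86.9 F [-0.7 -0.1 -0.2] M [ 0.01  0.66 -0.  ]
 yaw 6.194 z [ 0.306 -0.049 -0.951] y [-0.089 -0.996  0.022] q [ 0.36  0.21 -1.04  1.29 -0.16 -0.14]
rotation [[0.004, 0.007, 0.001], [0.004, 0.007, 0.001], [0.005, 0.007, 0.001], [0.004, 0.007, 0.001], [0.005, 0.007, 0.001]]
dp [[-1.8, 1.7, 9.1], [-1.9, 1.7, 9.1], [-1.9, 1.7, 9.0], [-2.0, 1.8, 9.0], [-2.1, 1.8, 9.0]]
```

View pics/w2.png

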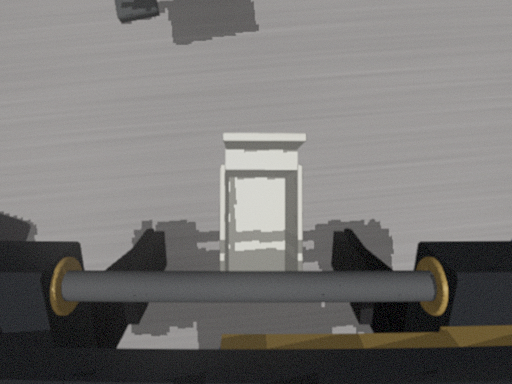

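At this reach, joint 5 is at its limit (-0.16) with that tilt. I'll fit a quick kinematic model so the tilts stay reachable.

```bash
cat > kin.py <<'E'
from plan import *
from scipy.optimize import least_squares
C=np.c_[[0,-1,0],[0,0,-1],[1,0,0]].astype(float)
ry=lambda a:Ro.from_euler('y',a).as_matrix();rx=lambda a:Ro.from_euler('x',a).as_matrix();rz=lambda a:Ro.from_euler('z',a).as_matrix()
def fk(q,v,s4=1,s6=1):
    h0,r0,d,a,e2,b,e,L=v
    A=rz(q[0]);B=A@ry(q[1]);D=A@ry(q[1]-q[2]);E=D@rx(s4*q[3])@ry(-q[4])@rx(s6*q[5])
    p=A@[r0,d,h0]+B@[e2,0,a]+D@[b,0,e]+E@[L,0,0]
    return E@C,p
LO=np.array([-3.14,-1.21,-1.07,-3.16,-2.99,-3.1])+.02;HI=np.array([3.14,2.06,1.41,2.05,-.16,3.1])-.02
def ik(R,p,v,q0,s4,s6,free=False):
    lo,hi=(LO-5,HI+5) if free else (LO,HI)
    f=lambda q:np.r_[(fk(q,v,s4,s6)[0]-R).ravel()*.3,fk(q,v,s4,s6)[1]-p]
    r=least_squares(f,np.clip(q0,lo+.01,hi-.01),bounds=(lo,hi));return r.x,np.linalg.norm(r.fun)
E
cat > samp.py <<'E'
S=[([1.36359,.38560,.00667,-.00054,-1.19403,-.25862],[.28042,.55790,.22144],[[.89336,-.44934,-.00094],[-.44934,-.89336,-.00201],[.00007,.00222,-1]]),
([.28,-.2,-1.07,1.35,-.22,-.03],[.4712,.0284,.2562],[[.774,-.059,.631],[-.039,-.998,-.045],[.632,.01,-.775]]),
([.56,.1,-.9,.6,-.37,.36],[.4758,.0667,.1267],[[.939,-.118,.323],[-.111,-.993,-.039],[.325,.001,-.946]]),
([.36,.21,-1.04,1.29,-.16,-.14],[.4803,.0833,.07],[[.948,-.089,.306],[-.078,-.996,-.049],[.309,.022,-.951]])]
E
python3 - <<'E'
from kin import *; from samp import S
o=env.observe();S[-1]=(o['joint_positions'],o['ee_pos'],o['orientation'])
for s4 in (1,-1):
  for s6 in (1,-1):
    print(s4,s6,[np.abs(fk(q,np.zeros(8),s4,s6)[0]-np.array(R)).max().round(3) for q,p,R in S])
E
```

```text
1 1 [np.float64(0.501), np.float64(1.816), np.float64(1.327), np.float64(1.684)]
1 -1 [np.float64(0.001), np.float64(1.841), np.float64(0.799), np.float64(1.844)]
-1 1 [np.float64(0.501), np.float64(0.065), np.float64(0.622), np.float64(0.274)]
-1 -1 [np.float64(0.0), np.float64(0.007), np.float64(0.008), np.float64(0.0)]
```

```bash
python3 - <<'E'
from kin import *; from samp import S
o=env.observe();S[-1]=(o['joint_positions'],o['ee_pos'],o['orientation'])
f=lambda v:np.concatenate([fk(q,v,-1,-1)[1]-np.array(p) for q,p,R in S])
A=np.array([f(e)-f(np.zeros(8)) for e in np.eye(8)]).T; y=-f(np.zeros(8))
# light prior
pr=np.array([.3,0,0,.35,0,.35,0,.25]);lam=.01
v=np.linalg.lstsq(np.r_[A,lam*np.eye(8)],np.r_[y,lam*pr],rcond=None)[0];print(v.round(4),(A@v-y).round(4),np.linalg.svd(A)[1].round(3))
np.save('v.npy',v)
E
```

```text
[ 0.163  -0.0034 -0.1276  0.2672  0.2291  0.2811  0.0736  0.0708] [-0.0327  0.0006 -0.0034 -0.0018 -0.0418 -0.0082  0.0087  0.0694  0.0156
 -0.0068 -0.0523 -0.0041] [3.915 3.4   2.014 0.735 0.625 0.244 0.225 0.128]
```

```bash
python3 - <<'E'
from kin import *; from samp import S
o=env.observe();S[-1]=(o['joint_positions'],o['ee_pos'],o['orientation'])
names='h0 r0 d a e2 b by e y4 z4 y5 z5 L'.split()
def cols(q):
    A=rz(q[0]);B=A@ry(q[1]);D=A@ry(q[1]-q[2]);D4=D@rx(-q[3]);E5=D4@ry(-q[4])
    return np.c_[A[:,2],A[:,0],A[:,1],B[:,2],B[:,0],D[:,0],D[:,1],D[:,2],D4[:,1],D4[:,2],E5[:,1],E5[:,2],E5[:,0]]
A=np.vstack([cols(q) for q,p,R in S]);y=np.concatenate([p for q,p,R in S])
pr=np.array([.3,0,0,.35,0,.35,0,0,0,0,0,0,.25])
for lam in (.003,.02):
    v=np.linalg.lstsq(np.r_[A,lam*np.eye(13)],np.r_[y,lam*pr],rcond=None)[0];print(dict(zip(names,v.round(3))),(A@v-y).round(3))
import itertools
# sparse: choose subsets of offsets
best=[]
base=[0,3,5,12]
for k in (1,2,3):
  for s in itertools.combinations([1,2,4,7,8,9,10,11],k):
    i=base+list(s);x=np.linalg.lstsq(A[:,i],y,rcond=None)[0];best.append((np.abs(A[:,i]@x-y).max(),[names[j] for j in i],x.round(3)))
best.sort(key=lambda t:t[0]);
for b in best[:10]:print(b)
E
```

```text
{'h0': np.float64(0.162), 'r0': np.float64(-0.009), 'd': np.float64(-0.001), 'a': np.float64(0.571), 'e2': np.float64(-0.016), 'b': np.float64(0.42), 'by': np.float64(-0.001), 'e': np.float64(0.022), 'y4': np.float64(-0.079), 'z4': np.float64(-0.019), 'y5': np.float64(-0.079), 'z5': np.float64(0.023), 'L': np.float64(0.322)} [-0.     0.    -0.    -0.     0.001 -0.     0.    -0.     0.     0.
 -0.001 -0.   ]
{'h0': np.float64(0.162), 'r0': np.float64(-0.009), 'd': np.float64(-0.001), 'a': np.float64(0.561), 'e2': np.float64(-0.014), 'b': np.float64(0.42), 'by': np.float64(-0.001), 'e': np.float64(0.024), 'y4': np.float64(-0.079), 'z4': np.float64(-0.022), 'y5': np.float64(-0.079), 'z5': np.float64(0.024), 'L': np.float64(0.312)} [ 0.    -0.    -0.    -0.     0.001 -0.     0.     0.     0.     0.
 -0.001  0.   ]
(np.float64(0.0009980040348921172), ['h0', 'a', 'b', 'L', 'r0', 'e', 'y4'], array([ 0.162,  0.573,  0.423,  0.315, -0.004,  0.   , -0.16 ]))
(np.float64(0.0009980040348921172), ['h0', 'a', 'b', 'L', 'r0', 'e', 'y5'], array([ 0.162,  0.573,  0.423,  0.315, -0.004,  0.   , -0.16 
[... 405 characters left out ...]
.16 ]))
(np.float64(0.001029118896936354), ['h0', 'a', 'b', 'L', 'r0', 'y5'], array([ 0.162,  0.572,  0.423,  0.315, -0.004, -0.16 ]))
(np.float64(0.001029118896936576), ['h0', 'a', 'b', 'L', 'r0', 'y4', 'y5'], array([ 0.162,  0.572,  0.423,  0.315, -0.004, -0.08 , -0.08 ]))
(np.float64(0.0010963008922336044), ['h0', 'a', 'b', 'L', 'r0', 'e2', 'y4'], array([ 0.163,  0.572,  0.423,  0.314, -0.004,  0.001, -0.16 ]))
(np.float64(0.0010963008922336044), ['h0', 'a', 'b', 'L', 'r0', 'e2', 'y5'], array([ 0.163,  0.572,  0.423,  0.314, -0.004,  0.001, -0.16 ]))
(np.float64(0.0011035661208115832), ['h0', 'a', 'b', 'L', 'd', 'e2', 'y4'], array([ 0.162,  0.57 ,  0.421,  0.312, -0.001, -0.001, -0.159]))
```

```bash
cat > kin2.py <<'E'
from kin import *
def fk(q):
    A=rz(q[0]);B=A@ry(q[1]);D=A@ry(q[1]-q[2]);E5=D@rx(-q[3])@ry(-q[4]);E=E5@rx(-q[5])
    return E@C,A@[-.004,0,.162]+B[:,2]*.572+D[:,0]*.423+E5@[.315,-.16,0]
rng=np.random.default_rng(0)
def ik(R,p,q0=None):
    best=None
    f=lambda q:np.r_[(fk(q)[0]-R).ravel()*.3,fk(q)[1]-p]
    for s in ([q0] if q0 is not None else [])+[np.array([.5,.1,-.5,.3,-1,.3]),np.array([.3,.3,-.2,0,-.6,.2]),np.array([.3,.3,-.2,0,-.6,-2.5]),np.array([.3,.3,-.2,0,-.6,2.8])]:
        r=least_squares(f,np.clip(s,LO+.01,HI-.01),bounds=(LO,HI));e=np.linalg.norm(r.fun)
        if e<1e-3:
            m=np.minimum(r.x-LO,HI-r.x).min()
            if best is None or m>best[2]: best=(r.x,e,m)
        elif best is None or e<best[1]: best=(r.x,e,-1)
    return best
E
python3 - <<'E'
from kin2 import *
o=env.observe();print(fk(o['joint_positions'])[1]-o['ee_pos'])
xg,zg=-10,42
for fl in (0,1):
  for th in (0,.1,.2,.3,.4):
    out=[]
    def T(O,yaw,ph):
        # bin origin O world, tip ph ; tool
        R=Rtool(yaw,th-ph); 
        Rb=rz(yaw)@ry(ph); g=O+Rb@np.array([xg,0,zg])/1000
        if fl: R=R@np.diag([-1,-1,1.])
        return R,g+R[:,2]*.0187
    Ps=[T(np.array([.4865,.0735,0]),-.087,0)]
    for ph in (0,.4,.7):
        y=-.03;c=np.array([.675-.106*y,.003+y,0.123]);Rb=rz(.106)@ry(ph)
        Ps.append(T(c-Rb@np.array([38,0,56])/1000,.106,ph))
    print(fl,th,[(ik(*P)[0].round(2).tolist(),round(ik(*P)[1],3)) for P in Ps])
E
```

```text
[ 0.00080026 -0.00116161 -0.00084887]
0 0 [([0.49, 0.4, -0.58, -0.0, -0.59, 0.99], np.float64(0.0)), ([0.21, 0.51, -0.14, 0.0, -0.92, 1.47], np.float64(0.0)), ([0.19, 0.68, 0.19, -0.03, -1.48, 1.5], np.float64(0.0)), ([0.18, 0.84, 0.43, -0.05, -1.86, 1.5], np.float64(0.0))]
0 0.1 [([0.53, 0.37, -0.7, 0.14, -0.43, 0.83], np.float64(0.0)), ([0.21, 0.47, -0.23, 0.01, -0.78, 1.46], np.float64(0.0)), ([0.19, 0.63, 0.11, -0.03, -1.35, 1.49], np.float64(0.0)), ([0.18, 0.78, 0.36, -0.04, -1.75, 1.5], np.float64(0.0))]
0 0.2 [([0.5, 0.33, -0.91, 0.6, -0.2, 0.4], np.float64(0.0)), ([0.22, 0.43, -0.31, 0.04, -0.63, 1.43], np.float64(0.0)), ([0.2, 0.58, 0.03, -0.02, -1.23, 1.49], np.float64(0.0)), ([0.19, 0.73, 0.29, -0.04, -1.63, 1.5], np.float64(0.0))]
0 0.3 [([0.45, 0.29, -0.97, 0.89, -0.18, 0.16], np.float64(0.03)), ([0.22, 0.4, -0.4, 0.08, -0.47, 1.39], np.float64(0.0)), ([0.2, 0.53, -0.05, -0.01, -1.09, 1.48], np.float64(0.0)), ([0.19, 0.68, 0.22, -0.03, -1.51, 1.5], np.float64(0.0))]
0 0.4 [([-0.18, 0.37, -0.93, -3.14, -0.18, -1.49], np.float64(0.035)), ([0.22, 0.38, -0.51, 0.16, -0.29, 1
[... 665 characters left out ...]
2, -2.74], np.float64(0.0)), ([0.22, 0.43, -0.31, 0.04, -0.63, -1.71], np.float64(0.0)), ([0.2, 0.58, 0.03, -0.02, -1.23, -1.65], np.float64(0.0)), ([0.19, 0.73, 0.29, -0.04, -1.63, -1.64], np.float64(0.0))]
1 0.3 [([0.45, 0.29, -0.97, 0.89, -0.18, -2.98], np.float64(0.03)), ([0.22, 0.4, -0.4, 0.08, -0.47, -1.75], np.float64(0.0)), ([0.2, 0.53, -0.05, -0.01, -1.09, -1.66], np.float64(0.0)), ([0.19, 0.68, 0.22, -0.03, -1.51, -1.65], np.float64(0.0))]
1 0.4 [([0.13, 0.27, -1.05, 2.03, -0.18, 2.46], np.float64(0.047)), ([0.22, 0.38, -0.51, 0.16, -0.29, -1.84], np.float64(0.0)), ([0.21, 0.49, -0.13, 0.0, -0.96, -1.67], np.float64(0.0)), ([0.19, 0.62, 0.14, -0.03, -1.39, -1.65], np.float64(0.0))]
```

```bash
python3 - <<'E'
from kin2 import *
p=dict(np.load('w2.npz'))
L=onz(p,[(223,134.5),(305,134.5)],.087);print('lip',L,np.linalg.norm(L[0]-L[1]),L.mean(0),np.arctan2(*(L[0]-L[1])[:2]*[-1,1]))
Bk=onz(p,[(220.5,166.5),(301.5,166.5)],.06);print('back',Bk,np.linalg.norm(Bk[0]-Bk[1]),Bk.mean(0))
R=Rtool(-.087,.1);P=np.array([.4685,.0751,.0294])
q=env.observe()['joint_positions']
for P_ in (P,P+[0,0,.05]): print(ik(R,P_,q))
rows(R,P+[0,0,.06],10,dec=0)
E
```

```text
lip [[0.53730652 0.0898701  0.087     ]
 [0.53399035 0.05084348 0.087     ]] 0.03916725034952558 [0.53564844 0.07035679 0.087     ] -0.08476837085130737
back [[0.52521112 0.09372259 0.06      ]
 [0.52128708 0.04890303 0.06      ]] 0.04499101230441493 [0.5232491  0.07131281 0.06      ]
(array([ 0.54103782,  0.34276876, -0.71632097,  0.13982111, -0.43442768,
        0.81815841]), np.float64(4.75801994564369e-09), np.float64(0.25442767732928895))
(array([ 0.54261554,  0.25533595, -0.65141351,  0.1065386 , -0.58574449,
        0.85468124]), np.float64(4.717815478470592e-09), np.float64(0.39858648638645233))
rotation [[0.002, -0.021, 0.0], [0.002, -0.022, 0.0], [0.002, -0.021, 0.0], [0.002, -0.022, 0.0], [0.002, -0.021, 0.0], [0.002, -0.022, 0.0], [0.003, -0.021, 0.001], [0.002, -0.022, 0.0], [0.003, -0.021, 0.001], [0.002, -0.022, 0.0]]
dp [[0.0, 1.0, -2.0], [-1.0, 1.0, -2.0], [-1.0, 1.0, -2.0], [-1.0, 1.0, -2.0], [-1.0, 1.0, -2.0], [0.0, 1.0, -2.0], [-1.0, 1.0, -2.0], [-1.0, 1.0, -2.0], [0.0, 1.0, -3.0], [-1.0, 0.0, -2.0]]
```

Request:
servo_tool(rotation=[[0.002,-0.022,0],[0.002,-0.022,0],[0.002,-0.022,0],[0.002,-0.022,0],[0.002,-0.022,0],[0.002,-0.022,0],[0.002,-0.022,0],[0.002,-0.022,0],[0.002,-0.022,0],[0.002,-0.022,0]], dp=[[0,1,-2],[-1,1,-2],[-1,1,-2],[-1,1,-2],[-1,1,-2],[0,1,-2],[-1,1,-2],[-1,1,-2],[0,1,-3],[-1,0,-2]], gripper=[87,87,87,87,87,87,87,87,87,87])

```text
clock: 4.42
ee_pos: [0.4698, 0.0806, 0.0913]
orientation: [[0.99, -0.081, 0.114], [-0.081, -0.997, -0.007], [0.114, -0.002, -0.993]]
contact_force: [0.6, -2.1, 0.5]
grip_width: 1.0
```

```bash
python3 - <<'E'
from kin2 import *
st();R=Rtool(-.087,.1);P=np.array([.469,.0755,.0294])
rows(R,P,10,dec=1)
E
```

```text
t 4.42 p [0.4698 0.0806 0.0913] grip 87.0 F [ 0.6 -2.1  0.5] M [-0.05  0.23  0.03]
 yaw 6.202 z [ 0.114 -0.007 -0.993] y [-0.081 -0.997 -0.002] q [ 0.55  0.23 -0.65  0.12 -0.6   0.84]
rotation [[0.0, -0.001, 0.001], [0.0, -0.001, 0.0], [0.0, -0.002, 0.001], [0.0, -0.001, 0.0], [-0.001, -0.002, 0.001], [0.0, -0.001, 0.0], [-0.001, -0.002, 0.001], [0.0, -0.001, 0.0], [-0.001, -0.002, 0.001], [0.0, -0.001, 0.0]]
dp [[-0.7, 0.5, 6.1], [-0.7, 0.5, 6.2], [-0.7, 0.5, 6.1], [-0.7, 0.6, 6.2], [-0.7, 0.5, 6.1], [-0.7, 0.5, 6.2], [-0.7, 0.6, 6.2], [-0.7, 0.5, 6.1], [-0.7, 0.6, 6.2], [-0.7, 0.5, 6.1]]
```

Request:
servo_tool(rotation=[[0,-0.002,0.001],[0,-0.002,0],[0,-0.002,0.001],[0,-0.002,0],[0,-0.002,0.001],[0,-0.002,0],[0,-0.002,0.001],[0,0,0],[0,0,0],[0,0,0]], dp=[[-0.9,0.7,8],[-0.9,0.7,8],[-0.9,0.7,8],[-0.9,0.7,8],[-0.9,0.7,8],[-0.9,0.7,8],[-0.9,0.7,8],[-0.9,0.7,5],[0,0,0],[0,0,0]], gripper=[87,87,87,87,87,87,87,87,87,87])

```text
clock: 5.25
ee_pos: [0.4664, 0.0758, 0.0217]
orientation: [[0.992, -0.086, 0.096], [-0.086, -0.996, -0.005], [0.096, -0.003, -0.995]]
contact_force: [0.3, 0.6, 0.2]
grip_width: 0.999
```

```bash
python3 - <<'E'
from kin2 import *
st();R=Rtool(-.087,.1);P=np.array([.469,.0755,.0294])
rows(R,P,2,dec=1)
cv2.imwrite('pics/w3.png',env.read_camera('wrist')[:,:,::-1])
E
```

```text
t 5.25 p [0.4664 0.0758 0.0217] grip 86.9 F [0.3 0.6 0.2] M [0.06 0.16 0.04]
 yaw 6.197 z [ 0.096 -0.005 -0.995] y [-0.086 -0.996 -0.003] q [ 0.54  0.36 -0.72  0.13 -0.41  0.82]
rotation [[-0.002, 0.002, 0.0], [-0.001, 0.002, 0.001]]
dp [[1.7, 0.0, -3.7], [1.6, 0.1, -3.7]]
```

View pics/w3.png

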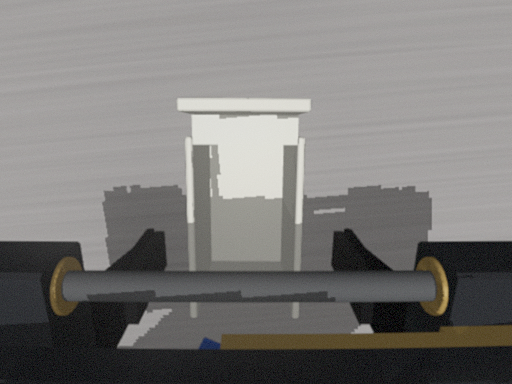

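The bin sits centred between the fingers: its walls are at columns 187 and 303, and the fingers at 165 and 333. I'll raise 7 mm and close.

Request:
servo_tool(rotation=[[-0.002,0.002,0],[-0.001,0.002,0.001],[0,0,0],[0,0,0],[0,0,0],[0,0,0],[0,0,0],[0,0,0],[0,0,0],[0,0,0]], dp=[[1.7,0,-3.7],[1.6,0,-3.7],[0,0,0],[0,0,0],[0,0,0],[0,0,0],[0,0,0],[0,0,0],[0,0,0],[0,0,0]], gripper=[87,87,70,55,40,40,40,40,40,40], force=30)

```text
clock: 6.13
ee_pos: [0.471, 0.0767, 0.0329]
orientation: [[0.991, -0.087, 0.105], [-0.087, -0.996, -0.005], [0.105, -0.004, -0.994]]
contact_force: [1.4, 0.5, 1.2]
grip_width: 0.525
```

```bash
python3 - <<'E'
from kin2 import *
st()
E
```

```text
t 6.13 p [0.471  0.0767 0.0329] grip 45.7 F [1.4 0.5 1.2] M [-0.05  0.26  0.01]
 yaw 6.196 z [ 0.105 -0.005 -0.994] y [-0.087 -0.996 -0.004] q [ 0.54  0.34 -0.71  0.14 -0.43  0.82]
```

```bash
python3 - <<'E'
from kin2 import *
o=env.observe();Rt=o['orientation'];pt=o['ee_pos']
Rb=rz(-.087);O=np.array([.4858,.0746,0])
t=Rb.T@(pt-O);print('tcp in bin',t*1000);t[1]=0
M=Rb.T@Rt;print(M.round(3))
np.savez('grasp.npz',t=t,M=M)
from geo import clear
for d in (33,36,38,40,43):
    f=np.radians(d);print(d)
    for x in (-30,-25,-20,-15,-12,-9,-6,-3,0):
        zz=np.arange(-10,35,.5);c=[clear(x,z,f) for z in zz];g=[(round(float(c[i]),1),float(zz[i])) for i in range(len(zz)) if c[i]>=max(c)-.5 and max(c)<90]
        ok=[float(zz[i]) for i in range(len(zz)) if c[i]>.5]
        print('  x',x,'best',max(c).round(1),'z',zz[int(np.argmax(c))],'ok range',[(a) for a in (ok[0],ok[-1])] if ok else None)
E
```

```text
tcp in bin [-14.9437736    0.76152217  32.86994963]
[[ 0.994  0.     0.105]
 [-0.    -1.     0.004]
 [ 0.105 -0.004 -0.994]]
33
  x -30 best 10.1 z -5.5 ok range [-10.0, 34.5]
  x -25 best 6.5 z -4.5 ok range [-10.0, 34.5]
  x -20 best 3.9 z -1.5 ok range [-7.5, 2.0]
  x -15 best 3.3 z 5.0 ok range [0.0, 10.0]
  x -12 best 3.3 z 9.5 ok range [4.5, 14.5]
  x -9 best 4.7 z 11.5 ok range [7.5, 19.0]
  x -6 best 6.4 z 13.0 ok range [6.5, 22.5]
  x -3 best 7.2 z 12.5 ok range [4.5, 20.5]
  x 0 best 6.5 z 12.0 ok range [3.0, 18.5]
36
  x -30 best 9.6 z -4.5 ok range [-10.0, 34.5]
  x -25 best 6.5 z -3.0 ok range [-10.0, 3.0]
  x -20 best 4.0 z 0.0 ok range [-6.0, 5.0]
  x -15 best 3.7 z 6.5 ok range [1.0, 11.5]
  x -12 best 3.8 z 10.5 ok range [5.0, 16.0]
  x -9 best 5.1 z 12.5 ok range [8.0, 20.0]
  x -6 best 6.6 z 14.0 ok range [7.5, 22.5]
  x -3 best 6.7 z 13.0 ok range [5.0, 20.5]
  x 0 best 7.0 z 12.0 ok range [3.0, 18.5]
38
  x -30 best 9.2 z -3.5 ok range [-10.0, 34.5]
  x -25 best 6.5 z -2.0 ok range [-10.0, 3.5]
  x -20 best 4.2 z 1.0 ok range [-5.0, 6.5]
  x -15 best 4.1 z 7.0 ok
[... 344 characters left out ...]
est 4.6 z 2.0 ok range [-4.0, 8.0]
  x -15 best 4.5 z 8.0 ok range [2.0, 14.0]
  x -12 best 4.5 z 11.5 ok range [5.5, 17.5]
  x -9 best 5.6 z 13.5 ok range [8.5, 21.0]
  x -6 best 6.8 z 14.5 ok range [8.5, 23.0]
  x -3 best 6.2 z 13.0 ok range [6.0, 20.5]
  x 0 best 7.0 z 12.0 ok range [3.5, 18.5]
43
  x -30 best 8.8 z -1.5 ok range [-10.0, 8.5]
  x -25 best 6.3 z 0.5 ok range [-8.0, 6.0]
  x -20 best 5.0 z 3.5 ok range [-3.0, 10.0]
  x -15 best 5.1 z 9.0 ok range [2.5, 15.5]
  x -12 best 5.0 z 12.0 ok range [5.5, 18.5]
  x -9 best 5.8 z 14.0 ok range [9.0, 22.0]
  x -6 best 6.7 z 15.0 ok range [9.0, 23.0]
  x -3 best 6.0 z 13.5 ok range [6.5, 20.5]
  x 0 best 6.7 z 12.0 ok range [3.5, 18.5]
```

```bash
cat > ins.py <<'E'
from kin2 import *
G=np.load('grasp.npz')
H=dict(x=.675,y=.003,yaw=.106,h=.0046,ys=-.015)
def pose(rx_,rz_,deg,H=H):
    """root (mm) rel to rest point, tip deg -> tool R,p"""
    A=rz(H['yaw']);Rb=A@ry(np.radians(deg))
    rest=np.array([H['x'],H['y'],0])+A@np.array([0,H['ys'],0])+[0,0,.118+H['h']]
    root=rest+A@np.array([rx_,0,rz_])/1000
    O=root-Rb@np.array([.038,0,.056])
    return Rb@G['M'],O+Rb@G['t']
def where(H=H):
    o=env.observe();Rb=o['orientation']@G['M'].T;O=o['ee_pos']-Rb@G['t'];root=O+Rb@np.array([.038,0,.056])
    A=rz(H['yaw']);rest=np.array([H['x'],H['y'],.118+H['h']])
    r=A.T@(root-rest)*1000;rel=A.T@Rb
    e=Ro.from_matrix(rel).as_euler('ZXY',degrees=True)
    print('t',round(o['clock'],2),'root rel (x,y,z)',r.round(1),'yaw,roll,tip',e.round(1),'Frack',(A.T@o['contact_force']).round(1),'M',o['wrist_torque'].round(2),'grip',round(o['grip_width']*87,1))
    return o
E
python3 - <<'E'
from ins import *
where()
o=env.observe()
R1,p1=o['orientation'],o['ee_pos']+[0.01,-.01,.09]
print('A');rows(R1,p1,4,dec=0)
R2,p2=pose(-60,-5,42);print(p2,ik(R2,p2))
rows(R2,p2,16,R1,p1,dec=0)
for a in ((-9,14,42),(-3,11,20),(0,0,0)): print(ik(*pose(*a)))
E
```

```text
t 6.13 root rel (x,y,z) [-143.1   84.7  -66.6] yaw,roll,tip [-11.1   0.    0. ] Frack [1.5 0.4 1.2] M [-0.05  0.26  0.01] grip 45.7
A
rotation [[0.0, 0.0, 0.0], [0.0, 0.0, 0.0], [0.0, 0.0, 0.0], [0.0, 0.0, 0.0]]
dp [[5.0, 2.0, -22.0], [5.0, 2.0, -22.0], [5.0, 2.0, -22.0], [5.0, 3.0, -22.0]]
[ 0.56240957 -0.02406415  0.13583732] (array([ 0.20792224,  0.69473608,  0.19802891, -0.06414812, -1.69850907,
        1.47978187]), np.float64(5.2160325037510265e-09), np.float64(1.1919710944706312))
rotation [[-0.003, -0.046, -0.012], [-0.003, -0.046, -0.012], [-0.003, -0.046, -0.012], [-0.003, -0.046, -0.012], [-0.003, -0.046, -0.012], [-0.003, -0.046, -0.012], [-0.003, -0.046, -0.012], [-0.003, -0.046, -0.011], [-0.003, -0.045, -0.012], [-0.003, -0.046, -0.011]]
dp [[6.0, 5.0, 0.0], [6.0, 5.0, 0.0], [5.0, 5.0, -1.0], [5.0, 5.0, -1.0], [5.0, 6.0, -1.0], [5.0, 6.0, -1.0], [5.0, 6.0, -2.0], [5.0, 6.0, -2.0], [5.0, 6.0, -2.0], [4.0, 6.0, -2.0]]
rotation [[-0.003, -0.045, -0.012], [-0.004, -0.046, -0.011], [-0.003, -0.045, -0.012], [-0.004, -0.046, -0.011], [-0.003, -0.045, -0.012], [-0.004, -0.046, -0.011]]
dp [[4.0, 6.0, -2.0], [4.0, 6.0, -3.0], [4.0, 6.0, -3.0], [4.0, 6.0, -3.0], [4.0, 5.0, -3.0], [3.0, 6.0, -3.0]]
(array([ 0.20130612,  0.76354624,  0.38528107, -0.06161644, -1.81709336,
        1.47829856]), np.float64(1.4423313467308678e-09), np.float64(1.0047189275881467))
(array([ 0.21657005,  0.57028056,  0.06870193, -0.03151041, -1.31099555,
        1.47134063]), np.float64(3.873382801114775e-14), np.float64(1.118701931083436))
(array([ 0.23628164,  0.44215976, -0.24403524,  0.01401971, -0.77947143,
        1.43105805]), np.float64(4.6540916957021055e-15), np.float64(0.5994714308338265))
```

Request:
servo_tool(rotation=[[0,0,0],[0,0,0],[0,0,0],[0,0,0],[-0.003,-0.046,-0.012],[-0.003,-0.046,-0.012],[-0.003,-0.046,-0.012],[-0.003,-0.046,-0.012],[-0.003,-0.046,-0.012],[-0.003,-0.046,-0.012]], dp=[[3,1,-12],[5,2,-22],[5,2,-25],[5,3,-25],[6,5,0],[6,5,0],[5,5,-1],[5,5,-1],[5,6,-1],[5,6,-1]], gripper=[40,40,40,40,40,40,40,40,40,40])

```text
clock: 6.97
ee_pos: [0.5025, 0.0308, 0.1228]
orientation: [[0.981, -0.009, -0.195], [-0.012, -1.0, -0.012], [-0.195, 0.014, -0.981]]
contact_force: [-0.4, 0.8, -1.3]
grip_width: 0.526
```

Request:
servo_tool(rotation=[[-0.003,-0.046,-0.012],[-0.003,-0.046,-0.012],[-0.003,-0.046,-0.012],[-0.003,-0.046,-0.012],[-0.003,-0.046,-0.012],[-0.003,-0.046,-0.012],[-0.003,-0.046,-0.012],[-0.003,-0.046,-0.012],[-0.003,-0.046,-0.012],[0,0,0]], dp=[[5,6,-2],[5,6,-2],[5,6,-2],[4,6,-2],[4,6,-2],[4,6,-3],[4,6,-3],[4,6,-3],[4,5,-3],[0,0,0]], gripper=[40,40,40,40,40,40,40,40,40,40])

```text
clock: 7.8
ee_pos: [0.5503, -0.0236, 0.1202]
orientation: [[0.796, 0.099, -0.597], [0.085, -0.995, -0.052], [-0.6, -0.009, -0.8]]
contact_force: [-0.4, 0.6, -2.1]
grip_width: 0.52
```

```bash
python3 - <<'E'
from ins import *
where()
for n in ('wrist','scene'): cv2.imwrite(f'pics/{n}4.png',env.read_camera(n)[:,:,::-1])
np.savez('w4.npz',**env.camera_params('wrist'))
R2,p2=pose(-40,-3,42);rows(R2,p2,10)
E
```

```text
t 7.8 root rel (x,y,z) [-72.3 -13.4 -21.5] yaw,roll,tip [-0.2  0.4 42.9] Frack [-0.3  0.6 -2.1] M [ 0.09 -1.65 -0.03] grip 45.2
rotation [[-0.001, 0.001, 0.0], [-0.001, 0.001, 0.0], [-0.001, 0.001, 0.0], [-0.001, 0.002, 0.0], [-0.001, 0.001, 0.0], [0.0, 0.002, 0.0], [-0.001, 0.001, 0.0], [0.0, 0.002, 0.0], [-0.001, 0.001, 0.0], [0.0, 0.002, 0.001]]
dp [[1.7, 0.2, -3.3], [1.7, 0.2, -3.3], [1.7, 0.2, -3.3], [1.7, 0.2, -3.3], [1.7, 0.2, -3.3], [1.7, 0.2, -3.3], [1.7, 0.2, -3.3], [1.7, 0.2, -3.2], [1.7, 0.2, -3.2], [1.6, 0.3, -3.3]]
```

View pics/wrist4.png

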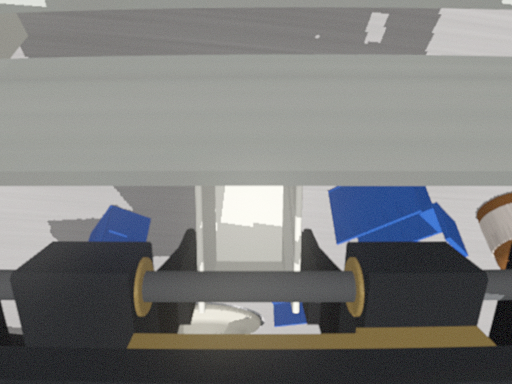

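View pics/scene4.png

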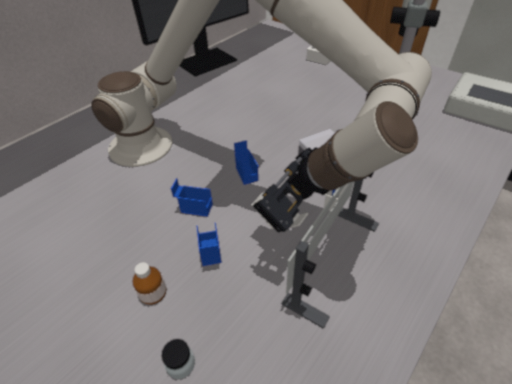

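```bash
python3 - <<'E'
from ins import *
p=dict(np.load('w4.npz'));print(p['xyz'])
A=rz(H['yaw'])
for h in (0,.0046,.01):
    X=np.array([(x,-.015,z+h) for x,z in ((0,.168),(.003,.168),(.003,.142),(.003,.118),(0,.118),(.003,.05))])
    W=X@A.T+[H['x'],H['y'],0];print(h,proj(p,W).round(0).tolist())
im=cv2.imread('pics/wrist4.png',0).astype(int);c=im[:,225:265].mean(1);g=np.diff(c)
print([(i,round(g[i],0)) for i in range(220) if abs(g[i])>6])
E
```

```text
[ 0.70770825 -0.00893779  0.20515689]
0 [[250.0, 114.0], [250.0, 97.0], [251.0, 6.0], [252.0, -42.0], [252.0, -28.0], [252.0, -112.0]]
0.0046 [[250.0, 137.0], [250.0, 120.0], [251.0, 19.0], [251.0, -35.0], [251.0, -20.0], [252.0, -109.0]]
0.01 [[250.0, 169.0], [250.0, 151.0], [251.0, 35.0], [251.0, -25.0], [251.0, -9.0], [252.0, -105.0]]
[(6, np.float64(-8.0)), (7, np.float64(-12.0)), (53, np.float64(12.0)), (54, np.float64(12.0)), (183, np.float64(7.0)), (184, np.float64(36.0)), (185, np.float64(37.0)), (186, np.float64(12.0))]
```

```bash
python3 - <<'E'
from ins import *
p=dict(np.load('w4.npz'));A=rz(H['yaw'])
def f(v):
    X=np.array([(v[0],-.015,.168+v[1]),(.003+v[0],-.015,.142+v[1]),(v[0],-.015,.118+v[1])])
    return proj(p,X@A.T+[H['x'],H['y'],0])[:,1]-[184.5,54,7]
for g in (f,lambda v:f(v)[:2]):
    r=least_squares(g,[0,.01],x_scale=.001);print(r.x,r.fun)
r=least_squares(lambda v:(f(v[:2])+v[2]*0)[[0,1]],[0,.01,0],x_scale=.001)
E
```

```text
[-0.00363443  0.00958742] [ 0.02771514 -0.1370517   0.13172242]
[-0.00368774  0.00954068] [ 1.42108547e-13 -4.26325641e-13]
```

The wrist camera now looks over the rail from behind. The top slat's edges are at rows 184 and 54, which gives a rail height of about +9.6 mm. The first view gave +4.6 mm, so I'll use +7 mm and go in with guarded steps.

```bash
sed -i 's/^H=.*/H=dict(x=.6732,y=.003,yaw=.106,h=.007,ys=-.015)/' ins.py; python3 - <<'E'
from ins import *
where()
R2,p2=pose(-36,-4,42);rows(R2,p2,10)
E
```

```text
t 7.9 root rel (x,y,z) [-71.5 -13.  -22.5] yaw,roll,tip [-0.2  0.4 42.8] Frack [-0.6 -0.  -1.3] M [ 0.08 -1.51  0.01] grip 45.5
rotation [[-0.001, 0.001, 0.0], [-0.001, 0.001, 0.0], [-0.001, 0.001, 0.0], [-0.001, 0.002, 0.0], [-0.001, 0.001, 0.0], [0.0, 0.002, 0.0], [-0.001, 0.001, 0.0], [0.0, 0.002, 0.0], [-0.001, 0.001, 0.0], [0.0, 0.002, 0.001]]
dp [[1.8, 0.2, -3.5], [1.8, 0.2, -3.5], [1.8, 0.2, -3.5], [1.8, 0.2, -3.5], [1.8, 0.2, -3.5], [1.8, 0.2, -3.6], [1.8, 0.2, -3.5], [1.7, 0.2, -3.5], [1.8, 0.1, -3.6], [1.8, 0.2, -3.5]]
```

Request:
servo_tool(rotation=[[-0.001,0.001,0],[-0.001,0.001,0],[-0.001,0.001,0],[-0.001,0.002,0],[-0.001,0.001,0],[0,0.002,0],[-0.001,0.001,0],[0,0.002,0],[-0.001,0.001,0],[0,0,0]], dp=[[1.8,0.2,-3.5],[1.8,0.2,-3.5],[1.8,0.2,-3.5],[1.8,0.2,-3.5],[1.8,0.2,-3.5],[1.8,0.2,-3.5],[1.8,0.2,-3.5],[1.8,0.2,-3.5],[1.8,0.2,-3.5],[0,0,0]], gripper=[40,40,40,40,40,40,40,40,40,40])

```text
clock: 8.73
ee_pos: [0.5832, -0.02, 0.1426]
orientation: [[0.809, 0.106, -0.578], [0.088, -0.994, -0.058], [-0.581, -0.004, -0.814]]
contact_force: [-0.3, -0.6, -1.4]
grip_width: 0.526
```

```bash
python3 - <<'E'
from ins import *
where()
for n in ('wrist','scene'): 
    np.savez(f'{n}5.npz',**env.camera_params(n));cv2.imwrite(f'pics/{n}5.png',env.read_camera(n)[:,:,::-1])
a=cv2.imread('pics/scene5.png');cv2.imwrite('pics/s5.png',cv2.resize(a[150:320,240:400],None,fx=3.5,fy=3.5,interpolation=cv2.INTER_CUBIC))
E
```

```text
t 8.73 root rel (x,y,z) [-36.9 -13.2  -0.3] yaw,roll,tip [ 0.1  0.  41.6] Frack [-0.4 -0.6 -1.4] M [ 0.12 -1.47 -0.01] grip 45.8
```

View pics/wrist5.png

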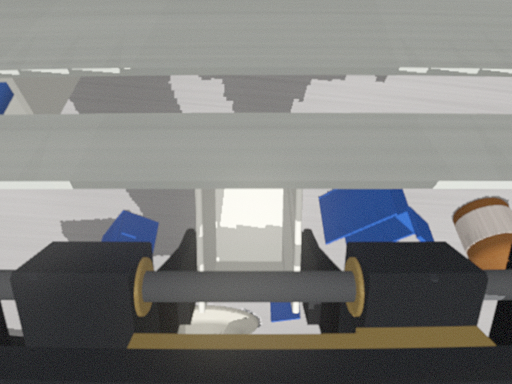

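View pics/s5.png

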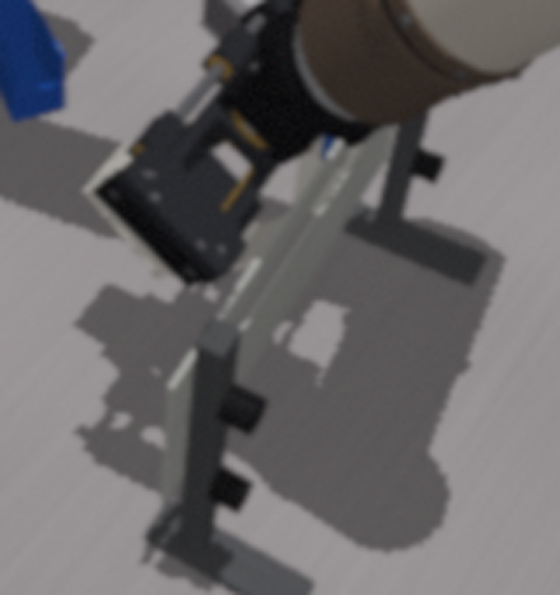

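```bash
python3 - <<'E'
from ins import *
p=dict(np.load('wrist5.npz'));A=rz(H['yaw'])
im=cv2.imread('pics/wrist5.png',0).astype(int)
for cc in ((120,180),(305,330)):
    c=im[:,cc[0]:cc[1]].mean(1);g=np.diff(c);print([(i,round(g[i])) for i in range(40,215) if abs(g[i])>8])
def f(v):
    X=np.array([(v[0],-.015,.168+v[1]),(.003+v[0],-.015,.142+v[1]),(v[0],-.015,.118+v[1]),(.003+v[0],-.015,.118+v[1])])
    return proj(p,X@A.T+[.675,.003,0])[:,1]
print(f([0,.0046]),f([-.0036,.0096]))
E
```

```text
[(75, -8), (112, 18), (188, -8)]
[(74, -10), (78, 15), (79, 23), (80, 13), (111, -11), (112, -24), (187, 15), (188, 21), (193, -9), (194, -11), (195, -12)]
[170.8410519   97.38650747  62.05468132  53.92401951] [195.43749238 118.24049612  79.60743832  71.78769866]
```

```bash
python3 - <<'E'
from ins import *
p=dict(np.load('wrist5.npz'));A=rz(H['yaw'])
def f(v):
    X=np.array([(v[0],-.015,.168+v[1]),(.003+v[0],-.015,.142+v[1]),(v[0],-.015,.118+v[1])])
    return proj(p,X@A.T+[.675,.003,0])[:,1]-[187.5,112.5,77]
r=least_squares(f,[0,.01],x_scale=.001);print(r.x,r.fun)
# sanity: back-top corners of bin side walls, front-top corners per model
o=env.observe();Rb=o['orientation']@G['M'].T;O=o['ee_pos']-Rb@G['t']
for X in ((-38,23,60),(-38,-23,60),(-38,23,0),(38,20,87),(48,20,87),(48,-20,87),(50,-20,56)): print(X,proj(p,O+Rb@np.array(X)/1000).round(0))
R2,p2=pose(-25,1,42);
E
```

```text
[-0.00451943  0.00622466] [-0.23967696  0.83179571 -0.65129998]
(-38, 23, 60) [[197. 315.]]
(-38, -23, 60) [[297. 315.]]
(-38, 23, 0) [[211. 265.]]
(38, 20, 87) [[187. 153.]]
(48, 20, 87) [[186. 123.]]
(48, -20, 87) [[305. 123.]]
(50, -20, 56) [[294. 120.]]
```

```bash
sed -i 's/^H=.*/H=dict(x=.672,y=.003,yaw=.106,h=.007,ys=-.015)/' ins.py; python3 - <<'E'
from ins import *
where()
R2,p2=pose(-24,0.5,42);rows(R2,p2,8)
E
```

```text
t 8.83 root rel (x,y,z) [-36.5 -13.3  -0.7] yaw,roll,tip [ 0.1  0.1 41.6] Frack [-0.3  0.  -1.3] M [ 0.13 -1.45  0.03] grip 45.4
rotation [[0.0, -0.001, 0.0], [0.0, -0.001, 0.0], [0.0, -0.001, 0.0], [0.0, -0.001, 0.0], [0.0, -0.001, 0.001], [0.0, 0.0, 0.0], [0.0, -0.001, 0.001], [0.0, 0.0, 0.0]]
dp [[1.2, 0.2, -1.1], [1.2, 0.2, -1.1], [1.2, 0.2, -1.1], [1.1, 0.2, -1.1], [1.2, 0.2, -1.1], [1.1, 0.2, -1.1], [1.2, 0.2, -1.0], [1.1, 0.2, -1.1]]
```

Request:
servo_tool(rotation=[[0,-0.001,0],[0,-0.001,0],[0,-0.001,0],[0,-0.001,0],[0,-0.001,0],[0,0,0],[0,-0.001,0],[0,0,0],[0,0,0],[0,0,0]], dp=[[1.2,0.2,-1.1],[1.2,0.2,-1.1],[1.2,0.2,-1.1],[1.2,0.2,-1.1],[1.2,0.2,-1.1],[1.2,0.2,-1.1],[1.2,0.2,-1.1],[1.2,0.2,-1.1],[0,0,0],[0,0,0]], gripper=[40,40,40,40,40,40,40,40,40,40])

```text
clock: 9.67
ee_pos: [0.5961, -0.0205, 0.1428]
orientation: [[0.803, 0.105, -0.587], [0.087, -0.994, -0.058], [-0.589, -0.004, -0.808]]
contact_force: [0.6, 0.4, -0.9]
grip_width: 0.521
```

```bash
python3 - <<'E'
from ins import *
where()
n='wrist';np.savez(f'{n}6.npz',**env.camera_params(n));cv2.imwrite(f'pics/{n}6.png',env.read_camera(n)[:,:,::-1])
E
```

```text
t 9.67 root rel (x,y,z) [-23.1 -15.2  -0.6] yaw,roll,tip [ 0.1  0.1 42.2] Frack [ 0.6  0.4 -0.9] M [ 0.12 -1.49 -0.03] grip 45.3
```

View pics/wrist6.png

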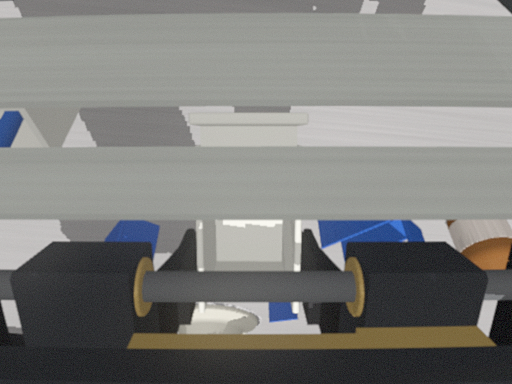

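The lip is now visible in the groove at rows 114–124. The groove spans rows about 104–148 and there is no contact force. Refining the numbers next.

```bash
python3 - <<'E'
from ins import *
p=dict(np.load('wrist6.npz'));A=rz(H['yaw'])
im=cv2.imread('pics/wrist6.png',0).astype(int)
for cc in ((130,180),(225,270),(315,400)):
    c=im[:,cc[0]:cc[1]].mean(1);g=np.diff(c);print([(i,round(g[i])) for i in range(80,240) if abs(g[i])>7])
def f(v,y=-.015):
    X=np.array([(v[0],y,.168+v[1]),(.003+v[0],y,.142+v[1]),(v[0],y,.118+v[1]),(.003+v[0],y,.118+v[1])])
    return proj(p,X@A.T+[.675,.003,0])[:,1]
print(f([-.003,.007]))
for obs in ([217.5,146.5,105],):
    r=least_squares(lambda v:f(v)[:3]-obs,[0,.01],x_scale=.001);print(r.x,r.fun)
o=env.observe();Rb=o['orientation']@G['M'].T;O=o['ee_pos']-Rb@G['t']
for X in ((46,0,87),(50,0,87),(50,20,87),(50,-20,87),(50,0,56)): print(X,proj(p,O+Rb@np.array(X)/1000).round(0))
E
```

```text
[(105, -8), (106, -10), (145, 11), (146, 14), (219, -16), (220, -13)]
[(111, 15), (112, 26), (122, -10), (123, -15), (125, 22), (126, 10), (145, -13), (146, -17), (218, 30), (219, 42), (220, 20), (223, -9), (224, -16), (225, -16), (226, -11)]
[(104, 9), (105, 28), (106, 12), (145, -16), (146, -19), (218, -11), (219, -26), (220, -24)]
[216.99582835 144.27012645 104.65326578  97.99903456]
[-0.00364875  0.00685787] [ 0.33970512 -1.09372424  0.81936349]
(46, 0, 87) [[246. 128.]]
(50, 0, 87) [[246. 116.]]
(50, 20, 87) [[185. 116.]]
(50, -20, 87) [[306. 116.]]
(50, 0, 56) [[246. 119.]]
```

```bash
sed -i 's/^H=.*/H=dict(x=.6714,y=.003,yaw=.106,h=.007,ys=-.016)/' ins.py; python3 - <<'E'
from ins import *
where()
Ra,pa=pose(-20.5,3.5,42);rows(Ra,pa,3)
Rb_,pb=pose(-15.5,9,42);rows(Rb_,pb,5,Ra,pa)
E
```

```text
t 9.72 root rel (x,y,z) [-22.6 -15.3  -0.6] yaw,roll,tip [ 0.1  0.1 42.2] Frack [-0.1  0.6 -2.4] M [ 0.09 -1.53 -0.05] grip 45.8
rotation [[0.0, 0.001, 0.001], [0.0, 0.001, 0.001], [0.0, 0.001, 0.0]]
dp [[-0.2, 0.2, -1.5], [-0.3, 0.2, -1.4], [-0.2, 0.2, -1.5]]
rotation [[0.0, 0.0, 0.0], [0.0, 0.0, 0.0], [0.0, 0.0, 0.0], [0.0, 0.0, 0.0], [0.0, 0.0, 0.0]]
dp [[0.2, 0.0, -1.5], [0.2, 0.0, -1.5], [0.1, 0.0, -1.5], [0.2, 0.0, -1.4], [0.1, 0.0, -1.5]]
```

Request:
servo_tool(rotation=[[0,0.001,0],[0,0.001,0],[0,0.001,0],[0,0,0],[0,0,0],[0,0,0],[0,0,0],[0,0,0],[0,0,0],[0,0,0]], dp=[[-0.2,0.2,-1.5],[-0.2,0.2,-1.5],[-0.2,0.2,-1.5],[0.2,0,-1.5],[0.2,0,-1.5],[0.2,0,-1.5],[0.2,0,-1.5],[0.2,0,-1.5],[0,0,0],[0,0,0]], gripper=[40,40,40,40,40,40,40,40,40,40])

```text
clock: 10.55
ee_pos: [0.6043, -0.0203, 0.1538]
orientation: [[0.805, 0.105, -0.583], [0.088, -0.994, -0.058], [-0.586, -0.004, -0.81]]
contact_force: [-1.2, 0.2, -2.0]
grip_width: 0.53
```

```bash
python3 - <<'E'
from ins import *
from geo import clear
where()
n='wrist';np.savez(f'{n}7.npz',**env.camera_params(n));cv2.imwrite(f'pics/{n}7.png',env.read_camera(n)[:,:,::-1])
Ra,pa=pose(-12,12,42);rows(Ra,pa,4)
Rb_,pb=pose(-7,14.5,42);rows(Rb_,pb,6,Ra,pa)
E
```

```text
t 10.55 root rel (x,y,z) [-14.3 -15.9  10.7] yaw,roll,tip [ 0.1  0.1 41.9] Frack [-1.1  0.3 -2. ] M [ 0.1  -1.51  0.02] grip 46.1
rotation [[0.0, 0.0, 0.001], [0.0, 0.0, 0.0], [0.0, -0.001, 0.001], [0.0, 0.0, 0.0]]
dp [[0.3, 0.0, -0.6], [0.3, 0.0, -0.6], [0.2, 0.0, -0.7], [0.3, -0.1, -0.6]]
rotation [[0.0, 0.0, 0.0], [0.0, 0.0, 0.0], [0.0, 0.0, 0.0], [0.0, 0.0, 0.0], [0.0, 0.0, 0.0], [0.0, 0.0, 0.0]]
dp [[0.4, 0.0, -0.8], [0.4, 0.0, -0.8], [0.4, 0.0, -0.8], [0.5, 0.0, -0.9], [0.4, 0.0, -0.8], [0.5, 0.0, -0.9]]
```

View pics/wrist7.png

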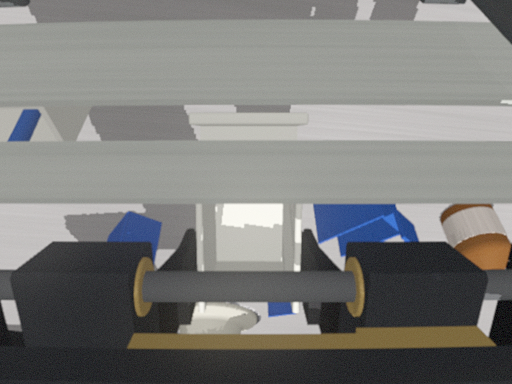

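No contact so far; the lip is passing through the groove. Next I'll move to (-7, 14.5).

Request:
servo_tool(rotation=[[0,0,0],[0,0,0],[0,0,0],[0,0,0],[0,0,0],[0,0,0],[0,0,0],[0,0,0],[0,0,0],[0,0,0]], dp=[[0.5,0,-0.8],[0.5,0,-0.8],[0.6,0,-0.8],[0.6,0,-0.7],[0.6,0,-0.8],[0.6,0,-0.8],[0.6,0,-0.8],[0.5,0,-0.8],[0,0,0],[0,0,0]], gripper=[40,40,40,40,40,40,40,40,40,40])

```text
clock: 11.43
ee_pos: [0.6122, -0.0194, 0.1562]
orientation: [[0.805, 0.105, -0.584], [0.087, -0.994, -0.058], [-0.587, -0.004, -0.81]]
contact_force: [0.3, -0.7, -1.9]
grip_width: 0.53
```

```bash
python3 - <<'E'
from ins import *
from geo import clear
where()
n='wrist';np.savez(f'{n}8.npz',**env.camera_params(n));cv2.imwrite(f'pics/{n}8.png',env.read_camera(n)[:,:,::-1])
n='scene';cv2.imwrite(f'pics/{n}8.png',cv2.resize(env.read_camera(n)[150:320,240:400,::-1],None,fx=3.5,fy=3.5))
Ra,pa=pose(-5,13.5,35);rows(Ra,pa,3)
Rb_,pb=pose(-4,12,20);rows(Rb_,pb,7,Ra,pa)
E
```

```text
t 11.43 root rel (x,y,z) [ -6.4 -15.9  13. ] yaw,roll,tip [ 0.1  0.1 42. ] Frack [ 0.2 -0.7 -1.9] M [ 0.07 -1.49  0.02] grip 46.1
rotation [[0.0, 0.041, 0.001], [0.0, 0.04, 0.0], [0.0, 0.041, 0.001]]
dp [[1.1, 0.0, 1.8], [1.1, 0.0, 1.8], [1.0, 0.0, 1.9]]
rotation [[0.0, 0.037, 0.0], [0.0, 0.037, 0.0], [0.0, 0.038, 0.0], [0.0, 0.037, 0.0], [0.0, 0.038, 0.0], [0.0, 0.037, -0.001], [0.0, 0.038, 0.0]]
dp [[1.1, 0.0, 2.1], [1.1, 0.0, 2.1], [1.0, 0.0, 2.1], [0.9, 0.0, 2.2], [0.8, 0.0, 2.2], [0.7, 0.0, 2.3], [0.7, 0.1, 2.3]]
```

View pics/wrist8.png

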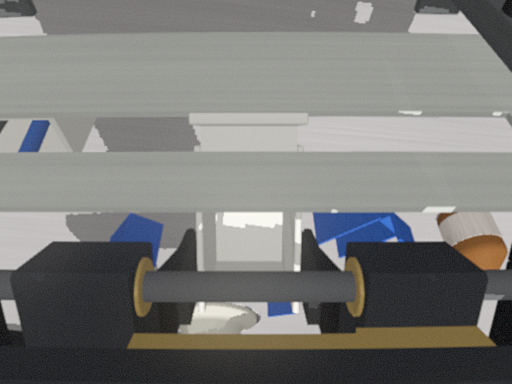

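View pics/scene8.png

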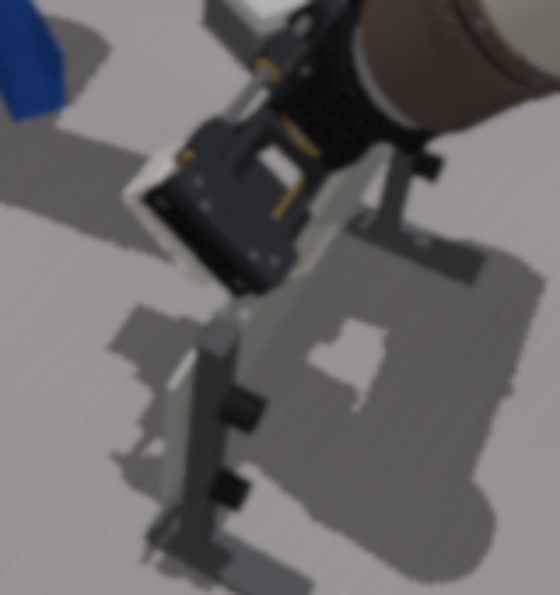

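The lip's near edge now overlaps the lower slat at row 112, so it is through, and there is still no contact. Starting the swing down.

Request:
servo_tool(rotation=[[0,0.041,0],[0,0.041,0],[0,0.041,0],[0,0.037,0],[0,0.037,0],[0,0.038,0],[0,0.037,0],[0,0.037,0],[0,0.037,0],[0,0,0]], dp=[[0.9,0,1.6],[1,0,1.8],[1,0,1.8],[1,0,2],[1,0,2],[1,0,2],[0.9,0,2.1],[0.8,0,2.1],[0.7,0,2.2],[0,0,0]], gripper=[40,40,40,40,40,40,40,40,40,40])

```text
clock: 12.37
ee_pos: [0.6103, -0.0197, 0.1353]
orientation: [[0.958, 0.105, -0.265], [0.102, -0.994, -0.024], [-0.266, -0.004, -0.964]]
contact_force: [-0.5, -0.2, -1.6]
grip_width: 0.525
```

```bash
python3 - <<'E'
from ins import *
from geo import clear
where()
n='wrist';np.savez(f'{n}9.npz',**env.camera_params(n));cv2.imwrite(f'pics/{n}9.png',env.read_camera(n)[:,:,::-1])
Ra,pa=pose(-4,10,10);rows(Ra,pa,5)
Rb_,pb=pose(-4,7,4);rows(Rb_,pb,5,Ra,pa)
for a in ((-4,10,10),(-4,7,4),(-3,3,0),(-2.5,10,10),(-2.5,7,4)):print(a,clear(a[0],a[1],np.radians(a[2])))
E
```

```text
t 12.37 root rel (x,y,z) [ -5.4 -16.1  12.4] yaw,roll,tip [ 0.   0.  21.5] Frack [-0.5 -0.1 -1.6] M [-0.02 -0.51 -0.03] grip 45.7
rotation [[0.0, 0.04, 0.0], [0.0, 0.04, 0.0], [0.0, 0.04, 0.0], [0.0, 0.041, 0.0], [0.0, 0.04, 0.0]]
dp [[1.2, 0.0, 2.5], [1.1, 0.0, 2.6], [1.0, 0.0, 2.7], [1.0, -0.1, 2.7], [0.8, 0.0, 2.7]]
rotation [[0.0, 0.021, 0.0], [0.0, 0.021, 0.0], [0.0, 0.021, 0.0], [0.0, 0.021, 0.0], [0.0, 0.021, 0.0]]
dp [[0.5, 0.0, 1.7], [0.4, 0.0, 1.7], [0.4, 0.0, 1.8], [0.3, 0.0, 1.8], [0.4, 0.0, 1.7]]
(-4, 10, 10) 3.5374202162515687
(-4, 7, 4) 2.2029117018313613
(-3, 3, 0) 2.0
(-2.5, 10, 10) 4.198501159199823
(-2.5, 7, 4) 2.9822054418584383
```

View pics/wrist9.png

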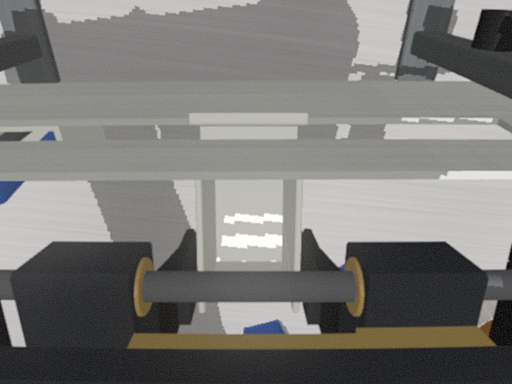

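Request:
servo_tool(rotation=[[0,0.04,0],[0,0.04,0],[0,0.04,0],[0,0.04,0],[0,0.04,0],[0,0,0],[0,0,0],[0,0,0],[0,0,0],[0,0,0]], dp=[[1.2,0,2.4],[1.1,0,2.4],[1,0,2.5],[1,0,2.5],[0.8,0,2.5],[0,0,0],[0,0,0],[0,0,0],[0,0,0],[0,0,0]], gripper=[40,40,40,40,40,40,40,40,40,40])

```text
clock: 13.25
ee_pos: [0.6159, -0.0195, 0.1215]
orientation: [[0.992, 0.106, -0.073], [0.106, -0.994, -0.006], [-0.074, -0.002, -0.997]]
contact_force: [-0.7, -0.2, -2.2]
grip_width: 0.526
```

```bash
python3 - <<'E'
from ins import *
where()
n='wrist';np.savez(f'{n}10.npz',**env.camera_params(n));cv2.imwrite(f'pics/{n}10.png',env.read_camera(n)[:,:,::-1])
p=dict(np.load('wrist10.npz'));A=rz(H['yaw'])
im=cv2.imread('pics/wrist10.png',0).astype(int)
for cc in ((130,180),(225,270),(315,400)):
    c=im[:,cc[0]:cc[1]].mean(1);g=np.diff(c);print([(i,round(g[i])) for i in range(60,240) if abs(g[i])>7])
def f(v,y=-.015):
    X=np.array([(v[0],y,.168+v[1]),(.003+v[0],y,.168+v[1]),(.003+v[0],y,.142+v[1]),(v[0],y,.118+v[1]),(.003+v[0],y,.118+v[1])])
    return proj(p,X@A.T+[.675,.003,0])[:,1]
print(f([-.0036,.007]),f([-.001,.007]))
o=env.observe();Rb=o['orientation']@G['M'].T;O=o['ee_pos']-Rb@G['t']
for X in ((46,0,87),(50,0,87),(38,0,60)): print(X,proj(p,O+Rb@np.array(X)/1000).round(0))
Rb_,pb=pose(-4,7,4);rows(Rb_,pb,5)
E
```

```text
t 13.25 root rel (x,y,z) [ -1.4 -16.5   9.8] yaw,roll,tip [ 0.  -0.1 10.3] Frack [-0.8 -0.2 -2.2] M [-0.03 -0.15  0.09] grip 45.8
[(104, -11), (105, -20), (106, -20), (107, -9), (130, 10), (131, 38), (132, 28), (134, -16), (135, -21), (136, -11), (138, -10), (139, -8), (160, 31), (161, 42), (162, 15), (170, -28), (171, -46), (172, -15)]
[(91, -15), (92, -12), (105, -9), (111, 31), (112, 46), (113, 21), (114, 10), (122, -9), (123, -22), (124, -28), (125, 33), (126, 27), (136, -13), (137, -15), (138, -14), (139, -12), (142, -13), (143, -20), (159, 13), (160, 38), (161, 31), (169, -9), (170, -21), (171, -12)]
[(104, -18), (105, -22), (106, -11), (129, 7), (130, 40), (131, 30), (132, -7), (133, -20), (134, -18), (135, -10), (159, 27), (160, 45), (161, 20), (169, -16), (170, -32), (171, -12), (214, 7), (215, 11), (216, 9)]
[172.73066609 163.51683719 145.15075452 140.00630134 133.40291826] [164.75569449 155.38567225 138.42739879 134.2883583  127.60983968]
(46, 0, 87) [[245. 128.]]
(50, 0, 87) [[245. 116.]]
(38, 0, 60) [[246. 148.]]
rotation [[0.0, 0.022, 0.0], [0.001, 0.022, 0.0], [0.0, 0.022, 0.0], [0.001, 0.022, 0.0], [0.0, 0.021, 0.0]]
dp [[-0.1, -0.1, 1.8], [-0.1, -0.1, 1.8], [-0.1, -0.1, 1.8], [-0.2, -0.1, 1.7], [-0.2, -0.1, 1.7]]
```

View pics/wrist10.png

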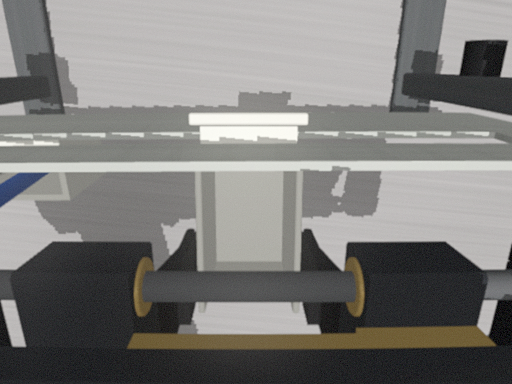

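```bash
sed -i 's/^H=.*/H=dict(x=.672,y=.003,yaw=.106,h=.007,ys=-.0165)/' ins.py; python3 - <<'E'
from ins import *
t=G['t'].copy();t[0]-=.0012;np.savez('grasp.npz',t=t,M=G['M'])
E
python3 - <<'E'
from ins import *
where()
Ra,pa=pose(-2.5,6,3);rows(Ra,pa,8)
E
```

```text
t 13.3 root rel (x,y,z) [ -0.7 -16.4   9.6] yaw,roll,tip [ 0.  -0.1 10.3] Frack [-0.9 -0.5 -1.3] M [-0.05 -0.13 -0.05] grip 45.8
rotation [[0.0, 0.016, 0.0], [0.0, 0.016, 0.0], [0.0, 0.016, 0.0], [0.0, 0.016, 0.0], [0.001, 0.016, 0.0], [0.0, 0.016, 0.0], [0.001, 0.015, 0.0], [0.0, 0.016, 0.0]]
dp [[0.1, 0.0, 1.3], [0.1, 0.0, 1.3], [0.1, 0.0, 1.3], [0.1, 0.0, 1.4], [0.1, 0.0, 1.3], [0.0, 0.0, 1.4], [0.0, 0.0, 1.3], [0.0, 0.1, 1.4]]
```

Request:
servo_tool(rotation=[[0,0.016,0],[0,0.016,0],[0,0.016,0],[0,0.016,0],[0,0.016,0],[0,0.016,0],[0,0.016,0],[0,0.016,0],[0,0,0],[0,0,0]], dp=[[0,0,1.3],[0,0,1.3],[0,0,1.3],[0,0,1.3],[0,0,1.3],[0,0,1.3],[0,0,1.3],[0,0,1.3],[0,0,0],[0,0,0]], gripper=[40,40,40,40,40,40,40,40,40,40])

```text
clock: 14.13
ee_pos: [0.6158, -0.0196, 0.1092]
orientation: [[0.993, 0.106, 0.061], [0.105, -0.994, 0.008], [0.062, -0.002, -0.998]]
contact_force: [0.9, -0.4, -1.0]
grip_width: 0.528
```

```bash
python3 - <<'E'
from ins import *
where()
Ra,pa=pose(-2.5,3,0);rows(Ra,pa,5)
Rb_,pb=pose(-2.5,-1,0);rows(Rb_,pb,5,Ra,pa)
E
```

```text
t 14.13 root rel (x,y,z) [ -3.1 -16.5   4.9] yaw,roll,tip [-0.  -0.1  2.5] Frack [ 0.9 -0.5 -1. ] M [-0.06  0.18 -0.01] grip 45.9
rotation [[0.0, 0.009, 0.0], [0.001, 0.009, 0.0], [0.0, 0.009, 0.0], [0.001, 0.008, 0.0], [0.0, 0.009, 0.0]]
dp [[0.3, 0.0, 0.9], [0.3, 0.0, 0.9], [0.2, 0.0, 0.9], [0.2, 0.0, 0.8], [0.3, 0.0, 0.9]]
rotation [[0.0, 0.0, 0.0], [0.0, 0.0, 0.0], [0.0, 0.0, 0.0], [0.0, 0.0, 0.0], [0.0, 0.0, 0.0]]
dp [[-0.1, 0.0, 0.8], [-0.1, 0.0, 0.8], [-0.1, 0.0, 0.8], [-0.1, 0.0, 0.8], [0.0, 0.0, 0.8]]
```

Request:
servo_tool(rotation=[[0,0.009,0],[0,0.009,0],[0,0.009,0],[0,0.009,0],[0,0.009,0],[0,0,0],[0,0,0],[0,0,0],[0,0,0],[0,0,0]], dp=[[0.4,0,0.7],[0.4,0,0.7],[0.4,0,0.7],[0.4,0,0.7],[0.4,0,0.7],[0.5,0,0],[0.5,0,0],[0,0,0],[0,0,0],[0,0,0]], gripper=[40,40,40,40,40,40,40,40,40,40])

```text
clock: 14.97
ee_pos: [0.6201, -0.0192, 0.1058]
orientation: [[0.988, 0.106, 0.11], [0.105, -0.994, 0.013], [0.111, -0.001, -0.994]]
contact_force: [-0.5, -0.7, -1.8]
grip_width: 0.527
```

```bash
python3 - <<'E'
from ins import *
where()
E
```

```text
t 14.97 root rel (x,y,z) [  0.  -16.5   4.2] yaw,roll,tip [-0.  -0.1 -0.3] Frack [-0.6 -0.6 -1.8] M [-0.11  0.29 -0.02] grip 45.8
```

Request:
servo_tool(rotation=[[0,0,0],[0,0,0],[0,0,0],[0,0,0],[0,0,0],[0,0,0],[0,0,0],[0,0,0],[0,0,0],[0,0,0]], dp=[[-0.1,0,0.6],[-0.1,0,0.6],[-0.1,0,0.6],[-0.1,0,0.6],[0,0,0.5],[0,0,0],[0,0,0],[0,0,0],[0,0,0],[0,0,0]], gripper=[40,40,40,40,40,40,40,40,40,40])

```text
clock: 15.8
ee_pos: [0.6203, -0.0191, 0.1029]
orientation: [[0.988, 0.106, 0.111], [0.105, -0.994, 0.013], [0.112, -0.001, -0.994]]
contact_force: [0.2, 0.6, -1.4]
grip_width: 0.527
```

```bash
python3 - <<'E'
from ins import *
where()
E
```

```text
t 15.8 root rel (x,y,z) [  0.2 -16.5   1.3] yaw,roll,tip [-0.  -0.1 -0.4] Frack [ 0.2  0.5 -1.4] M [-0.07  0.42  0.05] grip 45.8
```

Still free. I'll keep lowering in 0.5 mm steps.

Request:
servo_tool(rotation=[[0,0,0],[0,0,0],[0,0,0],[0,0,0],[0,0,0],[0,0,0],[0,0,0],[0,0,0],[0,0,0],[0,0,0]], dp=[[-0.1,0,0.5],[0,0,0.5],[-0.1,0,0.5],[0,0,0],[0,0,0],[0,0,0],[0,0,0],[0,0,0],[0,0,0],[0,0,0]], gripper=[40,40,40,40,40,40,40,40,40,40])

```text
clock: 16.63
ee_pos: [0.6202, -0.0192, 0.1027]
orientation: [[0.988, 0.107, 0.112], [0.106, -0.994, 0.013], [0.112, -0.001, -0.994]]
contact_force: [-1.6, 0.3, 0.7]
grip_width: 0.528
```

```bash
python3 - <<'E'
from ins import *
where()
n='wrist';np.savez(f'{n}11.npz',**env.camera_params(n));cv2.imwrite(f'pics/{n}11.png',env.read_camera(n)[:,:,::-1])
E
```

```text
t 16.63 root rel (x,y,z) [  0.2 -16.5   1.2] yaw,roll,tip [ 0.  -0.2 -0.4] Frack [-1.5  0.5  0.7] M [-0.05  0.59  0.08] grip 45.9
```

View pics/wrist11.png

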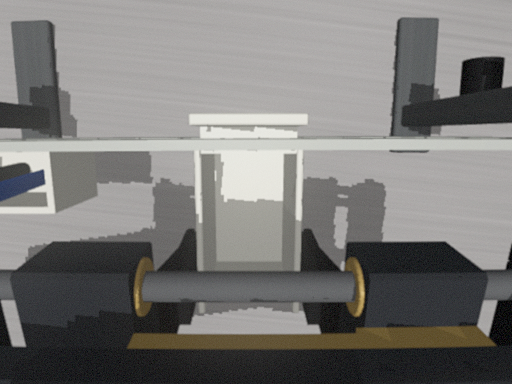

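Lowering has stopped on a light contact: the vertical force rose by about 2 N and z no longer changes, so the web rests on the lower slat. The lip is behind the plate (lip at rows 113–124, plate at 138–149). Next I'll press the back lightly towards the face.

Request:
servo_tool(rotation=[[0,0,0],[0,0,0],[0,0,0],[0,0,0],[0,0,0],[0,0,0],[0,0,0],[0,0,0],[0,0,0],[0,0,0]], dp=[[0.4,0,0.3],[0.4,0,0.3],[0.4,0,0.3],[0.4,0,0.3],[0,0,0],[0,0,0],[0,0,0],[0,0,0],[0,0,0],[0,0,0]], gripper=[40,40,40,40,40,40,40,40,40,40])

```text
clock: 17.52
ee_pos: [0.6203, -0.0192, 0.1027]
orientation: [[0.988, 0.107, 0.109], [0.106, -0.994, 0.012], [0.109, -0.001, -0.994]]
contact_force: [-3.9, 0.5, 3.6]
grip_width: 0.525
```

```bash
python3 - <<'E'
from ins import *
where()
E
```

```text
t 17.52 root rel (x,y,z) [  0.3 -16.5   1.1] yaw,roll,tip [ 0.1 -0.2 -0.2] Frack [-3.8  0.9  3.6] M [0.11 1.06 0.06] grip 45.7
```

Both contacts are light (about 3 N on the face, 5 N on the edge) and the bin is level to within 0.2°. I'll release.

Request:
servo_tool(rotation=[[0,0,0],[0,0,0],[0,0,0],[0,0,0],[0,0,0],[0,0,0],[0,0,0],[0,0,0],[0,0,0],[0,0,0]], dp=[[0,0,0],[0,0,0],[0,0,0],[0,0,0],[0,0,0],[0,0,0],[0,0,0],[0,0,0],[0,0,0],[0,0,0]], gripper=[47,49,52,55,60,65,70,75,80,80])

```text
clock: 18.35
ee_pos: [0.6241, -0.0188, 0.1016]
orientation: [[0.988, 0.107, 0.115], [0.106, -0.994, 0.013], [0.116, -0.001, -0.993]]
contact_force: [-0.4, -0.2, 0.6]
grip_width: 0.89
```

```bash
python3 - <<'E'
from ins import *
where()
for n in ('wrist','scene'):
    cv2.imwrite(f'pics/{n}12.png',env.read_camera(n)[:,:,::-1])
E
```

```text
t 18.35 root rel (x,y,z) [  3.9 -16.5   0.3] yaw,roll,tip [ 0.  -0.2 -0.6] Frack [-0.5 -0.1  0.6] M [-0.05  0.24  0.05] grip 77.4
```

View pics/wrist12.png

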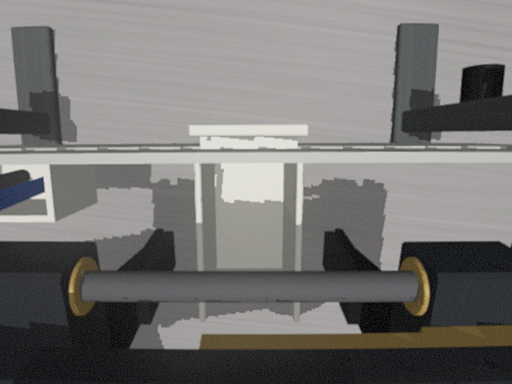

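The bin hangs and the fingers are clear of its sides. I'll withdraw straight along the tool axis.

Request:
servo_tool(rotation=[[0,0,0],[0,0,0],[0,0,0],[0,0,0],[0,0,0],[0,0,0],[0,0,0],[0,0,0],[0,0,0],[0,0,0]], dp=[[-1,0,-6],[-1,0,-12],[-2,0,-18],[-3,0,-20],[-4,0,-20],[-6,0,-20],[-10,0,-20],[-12,0,-15],[-10,0,-10],[0,0,0]], gripper=[80,80,80,80,80,80,80,80,80,80])

```text
clock: 19.28
ee_pos: [0.5561, -0.0267, 0.2513]
orientation: [[0.987, 0.107, 0.122], [0.106, -0.994, 0.013], [0.122, -0.0, -0.992]]
contact_force: [0.9, 0.4, -0.0]
grip_width: 0.919
```

```bash
python3 - <<'E'
from ins import *
where();st()
for n in ('wrist','scene','top'):
    np.savez(f'{n}13.npz',**env.camera_params(n));cv2.imwrite(f'pics/{n}13.png',env.read_camera(n)[:,:,::-1])
E
```

```text
t 19.28 root rel (x,y,z) [-64.7 -17.1 150.3] yaw,roll,tip [ 0.1 -0.2 -1. ] Frack [ 0.9  0.3 -0. ] M [-0.03  0.18  0.02] grip 80.0
t 19.28 p [ 0.5561 -0.0267  0.2513] grip 80.0 F [ 0.9  0.4 -0. ] M [-0.03  0.18  0.02]
 yaw 0.107 z [ 0.122  0.013 -0.992] y [ 0.107 -0.994 -0.   ] q [ 0.25  0.19 -0.21  0.02 -1.05  1.42]
```

View pics/wrist13.png

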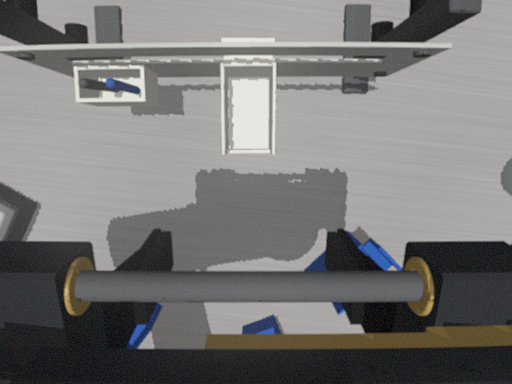

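View pics/scene13.png

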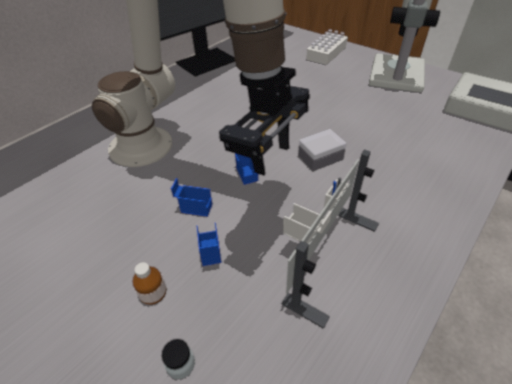

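The bin hangs on the free stretch (wrist view: rim from (221,62) to (275,152)), and the bystanders haven't moved. I'll zoom in to check how level it is.

```bash
python3 - <<'E'
import cv2
a=cv2.imread('pics/wrist13.png');cv2.imwrite('pics/w13z.png',cv2.resize(a[30:165,190:310],None,fx=4.4,fy=4.4,interpolation=cv2.INTER_CUBIC))
a=cv2.imread('pics/scene13.png');cv2.imwrite('pics/s13z.png',cv2.resize(a[150:320,250:400],None,fx=3.5,fy=3.5,interpolation=cv2.INTER_CUBIC))
E
```

```text
(no output)
```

View pics/w13z.png

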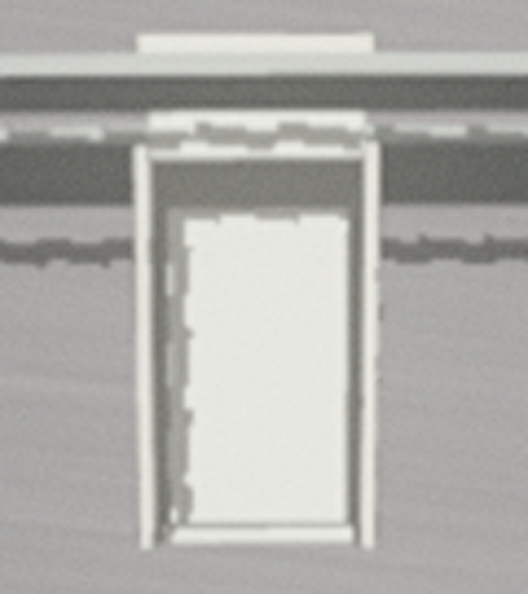

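View pics/s13z.png

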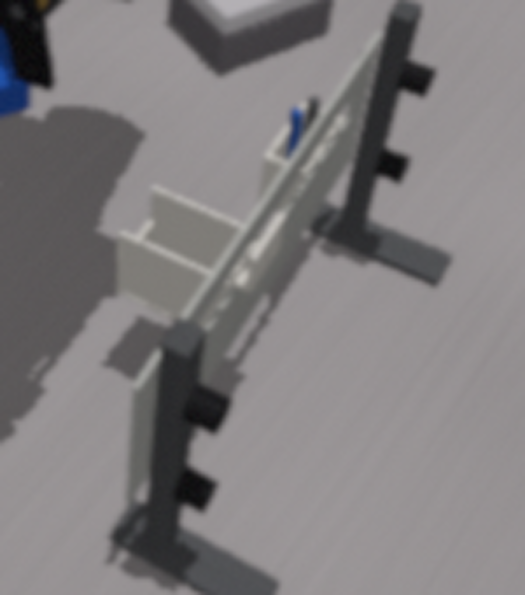

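```bash
python3 - <<'E'
from pnp import *
p=dict(np.load('wrist13.npz'))
a=lambda x,y:(190+(x+.5)/4.4-.5,30+(y+.5)/4.4-.5)
img=[a(133,146),a(379,146),a(140,549),a(375,549),a(137,34),a(374,34),a(175,528)]
obj=np.array([(38,23,60),(38,-23,60),(-38,23,60),(-38,-23,60),(50,20,87),(50,-20,87)])/1000
R,t,e=rack(p,img[:6],obj)
rel=Ro.from_euler('z',-.106).as_matrix()@R
print(Ro.from_matrix(rel).as_euler('ZXY',degrees=True).round(1),t,e.round(1).tolist(), 'root',(R@[.038,0,.056]+t))
E
```

```text
[0.2 0.  1.5] [ 0.63433098 -0.01868377  0.06760644] [[0.3, -0.1], [-0.2, -0.2], [-0.2, 0.2], [0.1, 0.1], [0.2, 0.1], [-0.2, -0.0]] root [ 0.67354149 -0.01440944  0.12259977]
```

```bash
python3 - <<'E'
from rig import env
print(env.hand_in())
E
```

```text
the job is handed in; nothing more can be done
None
```

The white bin hangs on the slotted rail, on the free stretch beside the tray, and the job is handed in (about 19.5 s used).

- **How it went in:** I gripped the bin by its side walls and tipped it 42°. The lip went through the groove with no contact felt, checked in the wrist camera as it passed. I then swung the bin down while holding it and lowered it until it touched the slat edge.
- **Contact and release:** The touches read about 5 N on the edge and 3 N on the face, well under the 20 N limit. On opening, the gripper moved about 4 mm forward as the load came off. The bin stayed in place, and I then withdrew.

**Last checks:**
- **Position:** The lip is behind the upper slat. The bin's yaw is within 0.2° of the rail and its tip reads about 1.5°, within what the camera can resolve.
- **Surroundings:** In the final wrist and scene views the tray and bystanders look unmoved, checked by eye. The robot touches nothing.

**Disagreement:** My camera estimates of the extra rail height ranged from 4.6 to 9.6 mm. I used 7 mm, and contact put it at about 8 mm. The final camera fit of the hanging bin implied about 4.6 mm, which is within that spread.

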